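# Pack the bracket plates into their tray and put the tray away in its locker

## Robot

A 6-joint arm with a two-finger parallel gripper is mounted at the origin on a cart in front of the work surface, level with it; the furniture and walls round the work are solid. World frame = base frame: x ahead of the robot, y to its left, z up, the work surface at z = 0. Lengths are in m, angles in rad, forces in N, time in s.
With the tool pointing down it reaches from about 0.35 to 0.85 m from the base axis. Payload 8.1 kg.
Tool frame: the origin (TCP) lies on the centre line of the jaws, within the pads' length; the fingertips stand 17 mm ahead of it and the grasp point (between the pads) lies 2 mm behind it; x points along the fingers, z is the direction in which the jaws open and shut, and the axes are right-handed (so a half turn about x gives the same grasp; the last joint's range is limited). The gripper opens to 93 mm and grips with 3 to 60 N. Pads are 15 mm wide; open, the fingers measure 128 mm over their backs; the gripper's body (75 mm by 188 mm) begins 65 mm behind the grasp point.
Start: joints at [1.262, 0.13, 1.488, -0, 1.523, -0.085], TCP at [0.133, 0.585, 0.236] pointing down, gripper open.
Joint ranges: [-2.96, 2.96], [-0.89, 2.26], [0.02, 2.5], [-1.34, 4.48], [0, 2.73], [-2.66, 2.66]. Speed limits (rad/s): [2.39, 2.39, 2.79, 3.14, 3.14, 3.14].

## Interface

Orientations are given as a rotation vector (axis times angle).
In Python, from plant import telemetry, optics, workorder gives the robot as it stands.
- The arm moves only by the shell command python3 -m inch 'ROWS' [FORCE]. ROWS is JSON, a list that holds one entry, the list of rows, each a list of 7 numbers: the shift along the tool's x, y, z in m, then the turn, a rotation vector about the tool's x, y, z in rad, then the opening, from 0 (shut) to 1 (fully open). In form: [[[tx, ty, tz, ax, ay, az, grip], ...]]. A call has 1 to 20 rows; each row shifts and turns the pose as measured when the row begins, along the tool's axes as they then stand; what a row does not reach is not made up. A row lasts 1/10 s, in which the tool goes at most 50 mm and 8.59 degrees, less where a joint would pass 70% of its speed; a pose out of reach is approached as far as the arm can. A call is refused whole if a number of a shift passes 0.05 or a number of a turn 0.15, either way. A call with a gripper value outside its range is refused whole. The fingers move at their own pace and stop on an object; FORCE is the grip in N (left out, the last holds). Time passes only in rows, so rows that do not move let the fingers close. It gives the time, the measured TCP pose, the force and the opening at its end, in the units of the state.
- telemetry.read_state(): the state, without advancing time (a new reading comes with each control period).
- optics.read_camera(name): name is "scene" or "side" or "wrist"; returns a dict with "frame" (400x640x3 uint8, blue, green, red), "fx", "fy", "cx", "cy" (pixels), "rvec" (rotation vector, rad) and "tvec" (3), from world to camera coordinates, as OpenCV has them. Camera axes: x right, y down, z forward; pixel columns grow to the right and rows downward; lengths in m; the calibration is good to about 2 mm. The wrist camera is an equidistant fisheye: a pixel r from the principal point sees the ray r / f radians off the axis. A picture is of the moment at which its call begins. There is no depth.
- workorder.close_job(): hands the job in, once; it reports no verdict.
The state is a dict: "t": time; "q": joint angles; "dq": joint speeds; "joint_torque": joint torques, N m; "tool_pos": TCP position; "orientation": TCP orientation; "force": force on the tool from outside, world axes, zero at the start; "wrist_torque": the same for the moment, N m; "opening": finger opening in m.
Only numpy, scipy, OpenCV 4.12 (cv2) and the standard library are available. Lean on these libraries where they do the work, as an engineer would, in place of code of your own. Each camera call takes 0.05 s, during which the arm holds its last target. There are 200 camera calls.

## Task

Lay every loose steel plate with an upright tab (four or five of them, L-shaped or straight) flat on the floor of the aluminium tray, turned and arranged so that all of them fit side by side with none lying on another or on the rim. Then slide the loaded tray, pull tab last, fully home into the low grey locker, and push the locker's door shut until it snaps onto its catch. Leave the other things on the bench where they are.

Things in the scene. Friction and masses are not known exactly. Their poses are not given: they have to be found in the camera images.
- long_a_tab (a point): Long L-shaped steel plate (up to two, identical), 98x64 mm, arms 30 wide, 5 mm thick, with an upright welded lifting tab 24 mm long (x) by 10 mm thick (y), top 37 mm above the plate's underside. Point: middle of the tab, 27 mm above the underside, z up. From it the plate spans x -40.5..57.5, y -23.5..6.5 (long bar) and x -40.5..-10.5, y 6.5..40.5 mm (short arm).
- long_b_tab (a point): Long L-shaped steel plate (up to two, identical), 98x64 mm, arms 30 wide, 5 mm thick, with an upright welded lifting tab 24 mm long (x) by 10 mm thick (y), top 37 mm above the plate's underside. Point: middle of the tab, 27 mm above the underside, z up. From it the plate spans x -40.5..57.5, y -23.5..6.5 (long bar) and x -40.5..-10.5, y 6.5..40.5 mm (short arm).
- short_a_tab (a point): Short L-shaped steel plate (up to two, identical), 64x64 mm, arms 30 wide, 5 mm thick, with an upright welded lifting tab 24 mm long (x) by 10 mm thick (y), top 37 mm above the plate's underside. Point: middle of the tab, 27 mm above the underside, z up. From it the plate spans x -26.2..37.8, y -24.5..5.5 (one arm) and x -26.2..3.8, y 5.5..39.5 mm (other arm).
- short_b_tab (a point): Short L-shaped steel plate (up to two, identical), 64x64 mm, arms 30 wide, 5 mm thick, with an upright welded lifting tab 24 mm long (x) by 10 mm thick (y), top 37 mm above the plate's underside. Point: middle of the tab, 27 mm above the underside, z up. From it the plate spans x -26.2..37.8, y -24.5..5.5 (one arm) and x -26.2..3.8, y 5.5..39.5 mm (other arm).
- strip_tab (a point): Straight steel plate, 30x64 mm, 5 mm thick, with an upright welded lifting tab 24 mm long (x) by 10 mm thick (y), top 37 mm above the plate's underside. Point: middle of the tab, 27 mm above the underside, z up. From it the plate spans x +-15, y +-32 mm.
- tray_in (a point): Centre of the inner floor of the loose aluminium tray (0.5 kg) on the bench: interior 137x137 mm, floor 3 mm thick, rim 13 mm above the bench, outside 151 (x) x 145 mm (y). +x is the end that enters the locker first, the pull tab is on the -x wall; z up. All five plates fit with about 4 mm of play: think of 4x4 cells of 34 mm; a long plate covers 4, a short one 3, the straight one 2.
- tray_pull (a point): Pull tab of the tray, upright in the middle of its -x wall, both 10 mm thick (along the tray's x); 40 mm wide, top 44 mm above the bench. Point: its middle, 30 mm above the bench, 73.5 mm from the inner floor's centre, 5 mm from the tray's outer -x face. Axes as the tray's.
- locker_mouth (a point): Fixed low grey locker, 55 mm high, no floor: the tray slides on the bench. Point: middle of the mouth, at bench level, in its front plane; +x points straight in, y across, z up. Bay 150 mm wide (flaring to 157 in the first 25 mm), 50 high; the roof begins 42 mm and the back stop is 154 mm inside the mouth. With the tray home, the pull tab's point is 8 mm inside the mouth.
- door_edge (a point): Point on the outer face of the locker's door, 150 mm from the hinge line, 27 mm above the bench. x points through the door to its inner face, y away from the hinge, z up. The door is 171 mm wide, 4 mm thick, from 2 to 52 mm above the bench; shut, it covers the mouth.
- door_hinge (a point): The door's upright hinge line, at the locker's -y front corner (the corner away from the robot), 27 mm above the bench; it turns with the door: y points along the door to its free edge.
- door (a joint): Door angle, 0 shut, growing as it opens (anticlockwise seen from above); limits 0 to 2.1 rad. It stays where it is left. A sprung ball catch meets it at about 0.08 rad; it takes a push of about 6 N at the free edge to snap it home, else it springs back out.
- gauge: Bystander: pressure gauge lying face up, 78x55x24 mm; origin under its centre. Not to be disturbed.
- bearing: Bystander: ball bearing, 47 mm across, 14 mm high; origin under its centre. Not to be disturbed.
- coupler_a: Bystander: grey air coupler lying down, 29x83x28 mm; origin under its centre. Not to be disturbed.
Mind the look-alikes: they are no part of the job. Leave any green or red look-alike of the part that bears strip_tab alone.

How it is judged:
By the outcome, as a careful person would: the job done as asked, in the order asked, and still so for the second after the job is handed in, with the robot touching nothing.
Of long_a, long_b, short_a, short_b, strip only 4 to 5 are there at a start; the rules pass over those that are not, and their reading is None.
At some moment in a run one of long_a, long_b, short_a, short_b, strip may be knocked a few centimetres aside while the robot is not near it.
Once in a run the grip may slacken for a moment while it holds something.
It also fails if it takes over 210 s, if anything falls off the work surface, if the arm or the gripper's body presses on something with over 40 N, if the wrist force passes 120 N, or if a joint passes its speed limit or range.

## Working session

There is one attempt and no reset: what is moved stays moved. The work goes in short steps, Python scripts to look and compute and a shell command to move; the robot and the scene stay as the last step left them, time stands still between calls to the robot, and variables do not carry over. Pictures are saved under pics/ and viewed, on a budget of 14 in all, crops included, one or two more only if the job needs it, and the job is handed in when it is done.

```bash
ls; mkdir -p pics; cat > h.py <<'E'
import numpy as np,cv2
from plant import telemetry,optics,workorder
def shot(n,f):
    c=optics.read_camera(n); cv2.imwrite('pics/'+f+'.png',c['frame']); np.save('pics/'+f+'.npy',c,allow_pickle=True); return c
def K(c): return np.array([[c['fx'],0,c['cx']],[0,c['fy'],c['cy']],[0,0,1.]])
def ray(c,u,v,fish=False):
    R=cv2.Rodrigues(np.array(c['rvec'],float))[0]; t=np.array(c['tvec'],float)
    x=(u-c['cx'])/c['fx'];y=(v-c['cy'])/c['fy']
    if fish:
        r=np.hypot(x,y); s=np.sin(r)/max(r,1e-9); d=np.array([x*s,y*s,np.cos(r)])
    else: d=np.array([x,y,1.])
    return -R.T@t,R.T@d
def px2w(c,u,v,z=0,fish=False):
    o,d=ray(c,u,v,fish); return o+d*(z-o[2])/d[2]
def w2px(c,P,fish=False):
    R=cv2.Rodrigues(np.array(c['rvec'],float))[0]; p=np.atleast_2d(P)@R.T+np.array(c['tvec'],float)
    if fish:
        r=np.hypot(p[:,0],p[:,1]); th=np.arctan2(r,p[:,2]); k=th/np.maximum(r,1e-9)
        return np.c_[c['fx']*p[:,0]*k+c['cx'],c['fy']*p[:,1]*k+c['cy']]
    return np.c_[c['fx']*p[:,0]/p[:,2]+c['cx'],c['fy']*p[:,1]/p[:,2]+c['cy']]
E
python3 - <<'E'
from h import *
s=telemetry.read_state();print(s)
ims=[]
for n in('scene','side','wrist'):
    c=shot(n,n+'0');R=cv2.Rodrigues(np.array(c['rvec'],float))[0];print(n,c['fx'],c['cx'],c['cy'],-R.T@np.array(c['tvec']),R[2]);ims.append(c['frame'])
E
```

```text
pics
{'t': 0.0, 'q': array([ 1.26158796e+00,  1.31135992e-01,  1.48926871e+00, -6.99700708e-06,
        1.52298999e+00, -8.53843754e-02]), 'dq': array([ 0.00132963, -0.00064907, -0.00056013, -0.00217988,  0.00023812,
       -0.0006958 ]), 'joint_torque': array([-1.97174755e-03, -5.59823048e+01, -4.91766465e+01,  7.65286759e-02,
        3.49283824e-02, -1.99185370e-04]), 'tool_pos': array([0.13298525, 0.58453224, 0.23460825]), 'orientation': array([-1.04381869,  1.30833111,  1.0421372 ]), 'force': array([ 0.66130188, -0.97759189, -0.29639666]), 'wrist_torque': array([ 0.041504  ,  0.01194062, -0.02149399]), 'opening': 0.09310046527345468}
scene 413.8611681976388 318.3026200306665 202.78792845707068 [ 0.1411631  -0.87101607  0.62568916] [ 0.43526322  0.71439041 -0.54789805]
side 425.2063230648439 320.9887847168897 202.8569494501683 [0.59039942 0.68528806 0.73373653] [-0.01235877 -0.77216297 -0.63530434]
wrist 309.70691628693146 322.69404007968126 200.56636906229022 [0.05015178 0.60265054 0.38458179] [ 0.292887   -0.06891275 -0.95366044]
```

View pics/scene0.png

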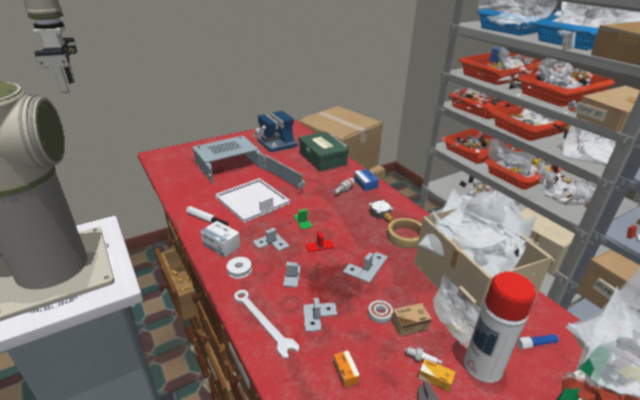

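View pics/side0.png

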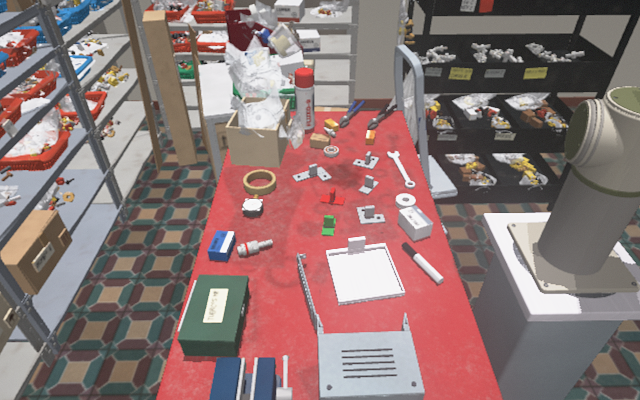

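```bash
python3 - <<'E'
from h import *
L=lambda f:np.load('pics/'+f+'.npy',allow_pickle=True).item()
s=L('side0');c=L('scene0')
for n,a,b in [('long',(312,174),(366,266)),('shortA',(370,216),(271,242)),('stripgrey',(369,186),(292,274)),('shortB',(366,163),(318,318)),('green',(329,228),(303,222)),('red',(332,199),(320,244)),('traycorner R near',(404,292),None),('tray L near',(338,303),None),('tray far L',(328,251),None),('tray far R',(393,245),None),('pull',(357,244),None),('bearing',(331,151),(380,310)),('locker front R',(407,328),None),('hinge',(319,332),None),('door free',(299,257),None),('wrench',(400,165),None)]:
    print(n,px2w(s,*a)[:2].round(3),px2w(c,*b)[:2].round(3) if b else '')
A=cv2.resize(s['frame'][135:260,280:430],None,fx=4,fy=4,interpolation=cv2.INTER_CUBIC)
cv2.imwrite('pics/cropA.png',A)
E
```

```text
long [ 0.6   -0.341] [ 0.599 -0.33 ]
shortA [ 0.449 -0.15 ] [ 0.451 -0.147]
stripgrey [ 0.438 -0.28 ] [ 0.443 -0.271]
shortB [ 0.435 -0.396] [ 0.43  -0.405]
green [ 0.558 -0.106] [ 0.558 -0.113]
red [ 0.546 -0.223] [ 0.55  -0.212]
traycorner R near [0.402 0.1  ] 
tray L near [0.546 0.127] 
tray far L [ 0.562 -0.025] 
tray far R [ 0.404 -0.043] 
pull [ 0.491 -0.048] 
bearing [ 0.54  -0.466] [ 0.546 -0.449]
locker front R [0.411 0.191] 
hinge [0.587 0.197] 
door free [ 0.631 -0.007] 
wrench [ 0.333 -0.383]
```

View pics/cropA.png

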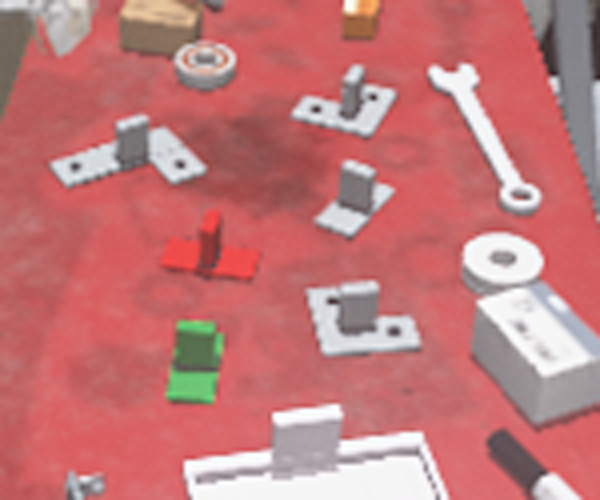

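```bash
cat >> h.py <<'E'
from scipy.spatial.transform import Rotation as Ro
def Rt(yaw):
    c,s=np.cos(yaw),np.sin(yaw); return np.array([[0,-s,c],[0,c,s],[-1,0,0]],float)
def to(x,y,z,yaw=None):
    s=telemetry.read_state(); R=Ro.from_rotvec(s['orientation']).as_matrix(); cy=np.arctan2(R[1,2],R[0,2])
    T=Rt(cy if yaw is None else np.deg2rad(yaw)); d=R.T@(np.array([x,y,z])-s['tool_pos'])
    r=Ro.from_matrix(R.T@T).as_rotvec(); n=max(np.linalg.norm(d)/.05,np.linalg.norm(r)/.15)
    print('t',round(s['t'],1),'pos',s['tool_pos'].round(4),'yaw',np.rad2deg(cy).round(2),'op',round(s['opening'],4),'F',np.round(s['force'],1),'q6',s['q'][5].round(2)); print(' shift',d.round(4),'turn',r.round(4),'rows',n.round(1))
E
python3 -c "
from h import *
to(.46,.38,.3);to(.5,-.22,.3,90);to(.5,-.22,.3,-90);to(.5,-.22,.3,0)"
```

```text
t 0.1 pos [0.133  0.5846 0.2348] yaw 77.18 op 0.0932 F [-0.7  0.4 -0.9] q6 -0.09
 shift [-0.065  -0.3642 -0.1271] turn [-0.     -0.0014 -0.0001] rows 7.8
t 0.1 pos [0.133  0.5846 0.2348] yaw 77.18 op 0.0932 F [-0.7  0.4 -0.9] q6 -0.09
 shift [-0.0642 -0.5364 -0.7032] turn [-0.2238 -0.0014 -0.0003] rows 17.7
t 0.1 pos [0.133  0.5846 0.2348] yaw 77.18 op 0.0932 F [-0.7  0.4 -0.9] q6 -0.09
 shift [-0.0642 -0.5364 -0.7032] turn [ 2.9178e+00 -4.0000e-04  2.1000e-03] rows 19.5
t 0.1 pos [0.133  0.5846 0.2348] yaw 77.18 op 0.0932 F [-0.7  0.4 -0.9] q6 -0.09
 shift [-0.0642 -0.5364 -0.7032] turn [ 1.347e+00 -1.300e-03  9.000e-04] rows 17.7
```

```bash
python3 -m inch '[[[-0.008,-0.045,-0.016,0,0,0,1],[-0.008,-0.045,-0.016,0,0,0,1],[-0.008,-0.045,-0.016,0,0,0,1],[-0.008,-0.045,-0.016,0,0,0,1],[-0.008,-0.045,-0.016,0,0,0,1],[-0.008,-0.045,-0.016,0,0,0,1],[-0.008,-0.045,-0.016,0,0,0,1],[-0.008,-0.045,-0.016,0,0,0,1],[0,0,0,0.15,0,0,1],[0,0,0,0.15,0,0,1],[0,0,0,0.15,0,0,1],[0,0,0,0.15,0,0,1],[0,0,0,0.15,0,0,1],[0,0,0,0.15,0,0,1],[0,0,0,0.15,0,0,1],[0,0,0,0.15,0,0,1],[0,0,0,0.15,0,0,1]]]' 30; python3 -c "
from h import *
to(.47,.05,.3,0);to(.47,-.22,.3,0)"
```

```text
t: 1.85
tool_pos: [0.4663, 0.3684, 0.2929]
orientation: [-0.01, 1.579, -0.006]
force: [0.6, -0.7, -0.8]
opening: 0.093
t 1.9 pos [0.4663 0.3684 0.2929] yaw 0.17 op 0.093 F [ 0.6 -0.7 -0.8] q6 0.58
 shift [-0.0038 -0.3185  0.0027] turn [ 0.0029 -0.0086  0.0103] rows 6.4
t 1.9 pos [0.4663 0.3684 0.2929] yaw 0.17 op 0.093 F [ 0.6 -0.7 -0.8] q6 0.58
 shift [-0.001  -0.5885  0.0019] turn [ 0.0029 -0.0086  0.0103] rows 11.8
```

```bash
python3 -m inch '[[[0,-0.048,0,0,0,0,1],[0,-0.048,0,0,0,0,1],[0,-0.048,0,0,0,0,1],[0,-0.048,0,0,0,0,1],[0,-0.048,0,0,0,0,1],[0,-0.048,0,0,0,0,1],[0,-0.02,0,0,0,0,1],[0,0,0,0,0,0,1]]]'; python3 -c "
from h import *
to(.47,-.22,.3,0);shot('wrist','w1')"
python3 -m inch '[[[0,-0.048,0,0,0,0,1],[0,-0.048,0,0,0,0,1],[0,-0.048,0,0,0,0,1],[0,-0.048,0,0,0,0,1],[0,-0.048,0,0,0,0,1],[0,-0.03,0,0,0,0,1],[0,0,0,0,0,0,1]]]'; python3 -c "
from h import *
to(.47,-.22,.3,0);shot('wrist','w2')"
```

```text
t: 2.65
tool_pos: [0.4626, 0.0505, 0.2915]
orientation: [-0.009, 1.585, -0.012]
force: [1.1, 0.6, 0.7]
opening: 0.0927
t 2.6 pos [0.4626 0.0505 0.2915] yaw -0.12 op 0.0927 F [1.1 0.6 0.7] q6 0.01
 shift [-0.005  -0.2706  0.0079] turn [-0.0021 -0.0145  0.0133] rows 5.4
t: 3.4
tool_pos: [0.467, -0.2167, 0.2928]
orientation: [-0.018, 1.585, 0.005]
force: [0.1, 0.6, -0.2]
opening: 0.0929
t 3.4 pos [ 0.467  -0.2167  0.2928] yaw 0.83 op 0.0929 F [ 0.1  0.6 -0.2] q6 -0.54
 shift [-0.0072 -0.0034  0.0028] turn [ 0.0146 -0.0141  0.0081] rows 0.2
```

View pics/w1.png

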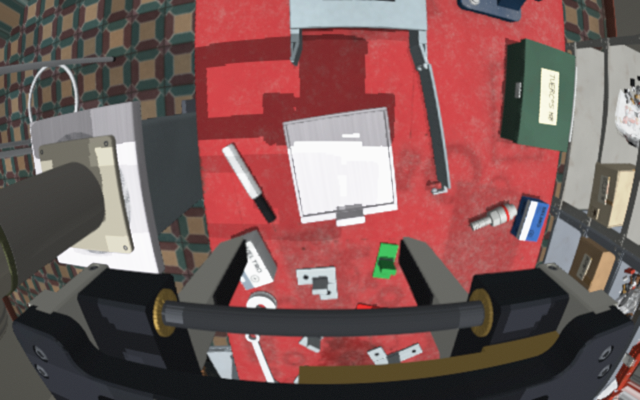

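View pics/w2.png

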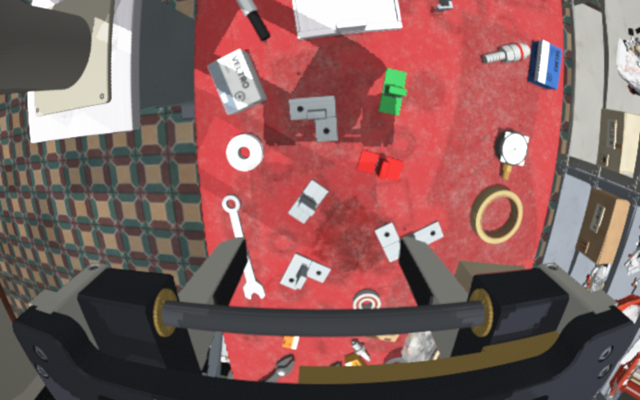

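```bash
cat > fit.py <<'E'
from h import *
from scipy.optimize import minimize
def box(x0,x1,y0,y1,z0,z1): return np.array([[x,y,z] for x in(x0,x1) for y in(y0,y1) for z in(z0,z1)])/1000.
TAB=box(-12,12,-5,5,0,37)
SH={'long':[box(-40.5,57.5,-23.5,6.5,0,5),box(-40.5,-10.5,6.5,40.5,0,5),TAB],
'short':[box(-26.2,37.8,-24.5,5.5,0,5),box(-26.2,3.8,5.5,39.5,0,5),TAB],
'strip':[box(-15,15,-32,32,0,5),TAB],
'tray':[box(-78.5+0,72.5,-72.5,72.5,0,13),box(-78.5,-68.5,-20,20,0,44)]}
def load(f): return np.load('pics/'+f+'.npy',allow_pickle=True).item()
def mask(c):
    b,g,r=[c['frame'][...,i].astype(float) for i in range(3)]
    return ~((r>1.7*g)&(r>1.7*b)|(r<45))
def render(c,fish,sh,p,z):
    S=4;m=np.zeros((400,640),np.uint8); ct,st=np.cos(p[2]),np.sin(p[2]); R=np.array([[ct,-st,0],[st,ct,0],[0,0,1]])
    for b in SH[sh]:
        uv=w2px(c,b@R.T+[p[0],p[1],z],fish); cv2.fillConvexPoly(m,cv2.convexHull((uv*16).round().astype(np.int32)),255,cv2.LINE_AA,4)
    return m/255.
def fit(views,sh,x0,y0,z=0,yaws=range(0,360,30),rad=.07):
    D=[]
    for f in views:
        c=load(f);fish=f[0]=='w'; M=mask(c)
        uv=w2px(c,np.array([[x0+rad*np.cos(a),y0+rad*np.sin(a),.015] for a in np.arange(0,6.3,.3)]),fish)
        roi=np.zeros((400,640),np.uint8);cv2.fillConvexPoly(roi,cv2.convexHull(uv.astype(np.int32)),1)
        if fish: roi[235:]=0
        D.append((c,fish,M.astype(float),roi))
    def cost(p):
        return sum((np.abs(render(c,fi,sh,p,z)-M)*r).sum()/(M*r).sum() for c,fi,M,r in D)/len(D)
    best=None
    c=[(cost((x0,y0,np.deg2rad(a))),a) for a in yaws]; c.sort()
    for _,a in c[:4]:
        s=np.array([[x0,y0,np.deg2rad(a)]]*4); s[1,0]+=.012;s[2,1]+=.012;s[3,2]+=.3
        r=minimize(cost,s[0],method='Nelder-Mead',options=dict(initial_simplex=s,xatol=2e-4,fatol=1e-4))
        if best is None or r.fun<best.fun: best=r
    return best.x[0].round(4),best.x[1].round(4),(np.rad2deg(best.x[2])%360).round(1),round(best.fun,3)
E
python3 - <<'E'
from fit import *
for n,sh,x,y in [('shortA','short',.45,-.15),('shortB','short',.435,-.40),('strip','strip',.44,-.277),('long','long',.6,-.335)]:
    for v in (['w2'],['side0'],['scene0'],['w2','side0','scene0'] ):
        print(n,v,fit(v,sh,x,y))
    print()
for v in(['w1'],['side0'],['scene0']): print('tray',v,fit(v,'tray',.48,.05,yaws=[70,80,90,100,110],rad=.12))
# locker crop
c=load('w1');cv2.imwrite('pics/lk.png',cv2.resize(c['frame'][0:240,270:470],None,fx=3,fy=2.5*1.2/1.2,interpolation=2))
E
```

```text
shortA ['w2'] (np.float64(0.4528), np.float64(-0.1469), np.float64(185.1), np.float64(0.069))
shortA ['side0'] (np.float64(0.4527), np.float64(-0.1452), np.float64(184.8), np.float64(0.182))
shortA ['scene0'] (np.float64(0.4519), np.float64(-0.1461), np.float64(185.6), np.float64(0.058))
shortA ['w2', 'side0', 'scene0'] (np.float64(0.4524), np.float64(-0.1462), np.float64(185.1), np.float64(0.112))

shortB ['w2'] (np.float64(0.435), np.float64(-0.4), np.float64(0.0), np.float64(nan))
shortB ['side0'] (np.float64(0.4313), np.float64(-0.3972), np.float64(245.8), np.float64(0.17))
shortB ['scene0'] (np.float64(0.4303), np.float64(-0.3967), np.float64(245.0), np.float64(0.067))
shortB ['w2', 'side0', 'scene0'] (np.float64(0.435), np.float64(-0.4), np.float64(0.0), np.float64(nan))

strip ['w2'] (np.float64(0.4405), np.float64(-0.2767), np.float64(144.9), np.float64(0.039))
strip ['side0'] (np.float64(0.4414), np.float64(-0.2757), np.float64(145.7), np.float64(0.179))
strip ['scene0'] (np.float64(0.4405), np.float64(-0.2756), np.float64(144.5), np.float64(0.098))
strip ['w2', 'side0', 'sc
[... 214 characters left out ...]
 np.float64(-0.3371), np.float64(28.7), np.float64(0.137))
long ['scene0'] (np.float64(0.5977), np.float64(-0.3364), np.float64(28.4), np.float64(0.064))
long ['w2', 'side0', 'scene0'] (np.float64(0.5984), np.float64(-0.3382), np.float64(28.0), np.float64(0.112))

tray ['w1'] (np.float64(0.4851), np.float64(0.048), np.float64(98.9), np.float64(0.018))
tray ['side0'] (np.float64(0.4851), np.float64(0.0492), np.float64(98.7), np.float64(0.066))
tray ['scene0'] (np.float64(0.4849), np.float64(0.0489), np.float64(98.9), np.float64(0.025))fit.py:27: RuntimeWarning: invalid value encountered in scalar divide
  return sum((np.abs(render(c,fi,sh,p,z)-M)*r).sum()/(M*r).sum() for c,fi,M,r in D)/len(D)
```

View pics/lk.png

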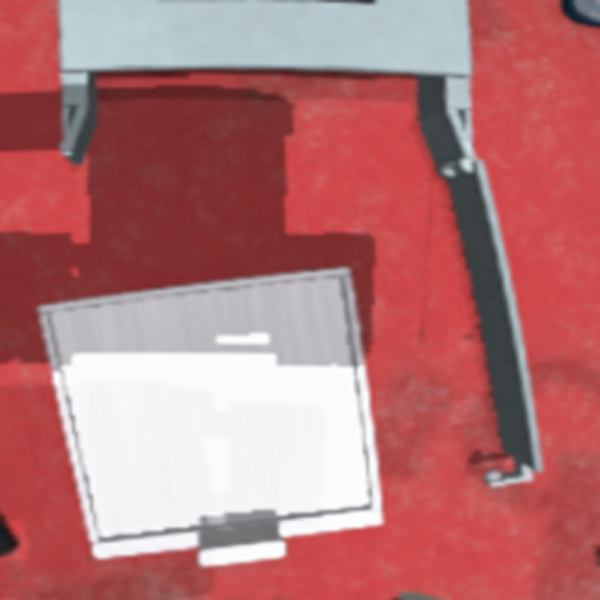

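```bash
python3 - <<'E'
from fit import *
c=load('w1')
f=lambda u,v:(270+u/3,v/2.5)
for n,u,v,z in [('roofL',62,72,.055),('roofR',470,76,.055),('postLtip ground',72,162,0),('postL top front',66,150,.055),('hinge top',478,160,.052),('door free top',540,470,.052),('postR',455,168,.05)]:
    print(n,px2w(c,*f(u,v),z,True)[:2].round(4))
to(.4525,-.1462,.29,95.1)
def wp(u,v,y):
    a=np.deg2rad(98.8);C,S=np.cos(a),np.sin(a);return (.485+(C*u-S*v)/1e3).round(4),(.0487+(S*u+C*v)/1e3).round(4),98.8+y
for n,p in dict(long=(25,42,180),short1=(-39.3,-41,0),short2=(41,-39.3,90),strip=(0,10,90)).items(): print(n,wp(*p))
E
```

```text
roofL [0.4197 0.2291]
roofR [0.5893 0.2336]
postLtip ground [0.418  0.1891]
postL top front [0.4213 0.1886]
hinge top [0.5935 0.1897]
door free top [0.6332 0.0261]
postR [0.5838 0.1848]
t 3.5 pos [ 0.4671 -0.2151  0.2927] yaw 0.88 op 0.0929 F [ 0.2  1.8 -0.7] q6 -0.54
 shift [ 0.0024  0.0691 -0.0135] turn [-1.6443 -0.0167 -0.0064] rows 11.0
long (np.float64(0.4397), np.float64(0.067), 278.8)
short1 (np.float64(0.5315), np.float64(0.0161), 98.8)
short2 (np.float64(0.5176), np.float64(0.0952), 188.8)
strip (np.float64(0.4751), np.float64(0.0472), 188.8)
```

```bash
python3 -m inch '[[[0,0.035,-0.007,0,0,0,0.5],[0,0.035,-0.007,0,0,0,0.5],[0.015,0,0,-0.15,-0.005,-0.003,0.5],[0.015,0,0,-0.15,-0.005,-0.003,0.5],[0.015,0,0,-0.15,-0.005,0,0.5],[0.015,0,0,-0.15,0,0,0.5],[0.015,0,0,-0.15,0,0,0.5],[0.015,0,0,-0.15,0,0,0.5],[0.015,0,0,-0.15,0,0,0.5],[0.015,0,0,-0.15,0,0,0.5],[0.015,0,0,-0.15,0,0,0.5],[0.015,0,0,-0.15,0,0,0.5],[0.015,0,0,-0.14,0,0,0.5],[0,0,0,0,0,0,0.5]]]' 30; python3 -c "
from fit import *
to(.4525,-.1462,.029,95.1)
shot('side','s1');shot('scene','c1')
print(fit(['side','scene'][:0]or['s1'],'short',.4525,-.146),fit(['c1'],'short',.4525,-.146))"
```

```text
t: 4.85
tool_pos: [0.4565, -0.1105, 0.1209]
orientation: [-1.286, 1.155, 1.283]
force: [-0.7, 0.8, -0.0]
opening: 0.0467
t 4.8 pos [ 0.4565 -0.1105  0.1209] yaw 95.94 op 0.0467 F [-0.7  0.8 -0. ] q6 -2.02
 shift [ 0.0918  0.008  -0.0352] turn [0.0146 0.0012 0.0035] rows 2.0
(np.float64(0.4544), np.float64(-0.1233), np.float64(208.5), np.float64(0.401)) (np.float64(0.4522), np.float64(-0.1464), np.float64(184.6), np.float64(0.088))
```

```bash
python3 -m inch '[[[0,0.008,-0.035,0.014,0,0,0.5],[0.02,0,0,0,0,0,0.5],[0.025,0,0,0,0,0,0.5],[0,0,0,0,0,0,0.5]]]' ; python3 -c "
from fit import *
to(.4525,-.1462,.029,95.1)"
```

```text
t: 5.35
tool_pos: [0.4584, -0.1469, 0.0836]
orientation: [-1.27, 1.167, 1.247]
force: [-1.0, 0.0, 0.3]
opening: 0.0462
t 5.3 pos [ 0.4584 -0.1469  0.0836] yaw 93.98 op 0.0462 F [-1.   0.   0.3] q6 -2.06
 shift [0.0545 0.0067 0.0013] turn [-0.0195 -0.0043  0.0156] rows 1.1
```

```bash
python3 -m inch '[[[0,0.006,0.001,-0.015,0,0.012,0.5],[0.02,0,0,0,0,0,0.5],[0.02,0,0,0,0,0,0.5],[0,0,0,0,0,0,0.5]]]' ; python3 -c "
from fit import *
to(.4525,-.1462,.029,95.1);to(.4525,-.1462,.029,95.1)"
```

```text
t: 5.75
tool_pos: [0.456, -0.1466, 0.0502]
orientation: [-1.28, 1.168, 1.259]
force: [0.0, -0.4, -0.4]
opening: 0.0465
t 5.8 pos [ 0.456  -0.1466  0.0502] yaw 94.71 op 0.0465 F [ 0.  -0.4 -0.4] q6 -2.07
 shift [0.0211 0.0037 0.0009] turn [-0.0068 -0.0082  0.009 ] rows 0.4
t 5.8 pos [ 0.456  -0.1466  0.0502] yaw 94.71 op 0.0465 F [ 0.  -0.4 -0.4] q6 -2.07
 shift [0.0211 0.0037 0.0009] turn [-0.0068 -0.0082  0.009 ] rows 0.4
```

```bash
python3 -m inch '[[[0.005,0.004,0.001,-0.007,-0.004,0.009,0.5],[0.012,0.002,0,0,0,0,0.5],[0.004,0,0,0,0,0,0.5],[0,0,0,0,0,0,0.5],[0,0,0,0,0,0,0],[0,0,0,0,0,0,0],[0,0,0,0,0,0,0],[0,0,0,0,0,0,0],[0,0,0,0,0,0,0]]]' 30 ; python3 -c "
from fit import *
to(.4525,-.1462,.029,95.1)"
```

```text
t: 6.65
tool_pos: [0.4528, -0.1472, 0.0336]
orientation: [-1.283, 1.167, 1.268]
force: [-0.2, 0.1, 0.0]
opening: 0.0111
t 6.7 pos [ 0.4528 -0.1472  0.0336] yaw 95.12 op 0.0111 F [-0.2  0.1  0. ] q6 -2.08
 shift [0.0046 0.0003 0.001 ] turn [ 0.0004 -0.0073  0.0049] rows 0.1
```

```bash
python3 -m inch '[[[-0.025,0,0,0,0,0,0],[-0.025,0,0,0,0,0,0],[-0.025,0,0,0,0,0,0],[0,0,0,0.15,0,0,0],[0,0,0,0.15,0,0,0],[0,0,0,0.15,0,0,0],[0,0,0,0.15,0,0,0],[0,0,0,0.15,0,0,0],[0,0,0,0.15,0,0,0],[0,0,0,0.15,0,0,0],[0,0,0,0.15,0,0,0],[0,0,0,0.15,0,0,0],[0,0,0,0.1,0,0,0],[0,0,0,0,0,0,0]]]' 30 ; python3 -c "
from fit import *
to(.5315,.0161,.1,8.8)
shot('side','s2')"
```

```text
t: 8.05
tool_pos: [0.4505, -0.1458, 0.1103]
orientation: [-0.158, 1.564, 0.15]
force: [-0.5, -0.4, -1.9]
opening: 0.0099
t 8.1 pos [ 0.4505 -0.1458  0.1103] yaw 11.25 op 0.0099 F [-0.5 -0.4 -1.9] q6 -0.61
 shift [0.0096 0.1431 0.111 ] turn [0.0427 0.0012 0.0056] rows 3.6
```

```bash
python3 -m inch '[[[0,0.036,0.028,0.02,0,0.003,0],[0,0.036,0.028,0.01,0,0.002,0],[0,0.036,0.028,0,0,0,0],[0,0.02,0.016,0,0,0,0],[0,0,0,0,0,0,0],[0,0,0,0,0,0,0]]]' 30 ; python3 -c "
from fit import *
to(.5315,.0161,.06,8.8)"
```

```text
t: 8.7
tool_pos: [0.5278, 0.0017, 0.11]
orientation: [-0.146, 1.564, 0.144]
force: [-0.6, 0.4, -1.6]
opening: 0.0098
t 8.7 pos [0.5278 0.0017 0.11  ] yaw 10.59 op 0.0098 F [-0.6  0.4 -1.6] q6 -0.28
 shift [0.05   0.0136 0.0062] turn [0.0312 0.0016 0.0016] rows 1.0
```

```bash
python3 -m inch '[[[0.01,0.012,0.006,0.03,0,0.002,0],[0.02,0,0,0,0,0,0],[0.015,0,0,0,0,0,0],[0,0,0,0,0,0,0]]]' 30 ; python3 -c "
from fit import *
to(.5315,.0161,.0365,8.8)"
```

```text
t: 9.1
tool_pos: [0.5334, 0.0128, 0.067]
orientation: [-0.121, 1.56, 0.125]
force: [-0.2, 3.6, 2.5]
opening: 0.0099
t 9.1 pos [0.5334 0.0128 0.067 ] yaw 8.99 op 0.0099 F [-0.2  3.6  2.5] q6 -0.23
 shift [ 0.0305  0.0035 -0.0016] turn [ 0.0034  0.0079 -0.0016] rows 0.6
```

```bash
python3 -m inch '[[[-0.005,0.005,-0.001,0.003,0.004,0,0],[0,0.003,0,0,0,0,0],[0,0,0,0,0,0,0]]]' 30 ; python3 -c "
from fit import *
to(.5315,.0161,.0365,8.8)
c=shot('wrist','w3')
print(fit(['w3'],'tray',.485,.0487,yaws=[95,100],rad=.12))"
```

```text
t: 9.4
tool_pos: [0.5297, 0.0184, 0.0718]
orientation: [-0.119, 1.566, 0.122]
force: [0.3, -0.3, -2.1]
opening: 0.0099
t 9.4 pos [0.5297 0.0184 0.0718] yaw 8.79 op 0.0099 F [ 0.3 -0.3 -2.1] q6 -0.22
 shift [ 0.0353 -0.0026  0.0014] turn [-0.0001  0.002  -0.0012] rows 0.7
(np.float64(0.4851), np.float64(0.0502), np.float64(99.2), np.float64(0.034))
```

View pics/w3.png

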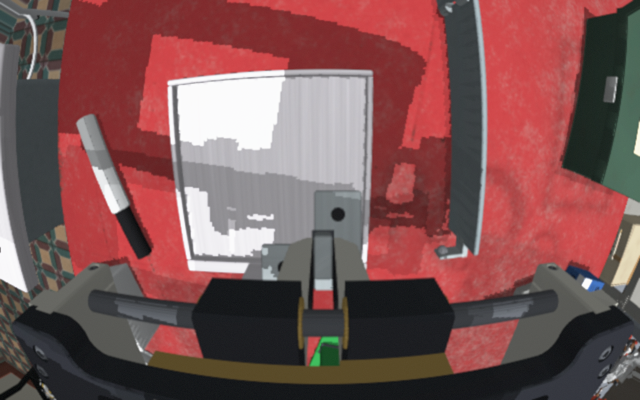

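```bash
python3 -m inch '[[[0.01,-0.001,0.002,0,0,0,0],[0.012,0,0,0,0,0,0],[0.006,0,0,0,0,0,0],[0.003,0,0,0,0,0,0],[0,0,0,0,0,0,0]]]' 30 ; python3 -c "
from fit import *
to(.5312,.0172,.0365,8.8)"
```

```text
t: 9.95
tool_pos: [0.5343, 0.0158, 0.0418]
orientation: [-0.121, 1.562, 0.119]
force: [-1.5, 3.1, 1.0]
opening: 0.0102
t 9.9 pos [0.5343 0.0158 0.0418] yaw 8.76 op 0.0102 F [-1.5  3.1  1. ] q6 -0.22
 shift [ 0.0053  0.0019 -0.0028] turn [-0.0006  0.0053  0.0015] rows 0.1
```

```bash
python3 -m inch '[[[-0.003,0.002,-0.003,0,0.003,0,0],[0,0,-0.001,0,0,0,0],[0,0,0,0,0,0,0]]]' 30 ; python3 -c "
from fit import *
to(.5312,.0172,.0365,8.8)"
```

```text
t: 10.25
tool_pos: [0.5285, 0.017, 0.0428]
orientation: [-0.121, 1.568, 0.119]
force: [-0.4, 0.2, -1.5]
opening: 0.0098
t 10.2 pos [0.5285 0.017  0.0428] yaw 8.78 op 0.0098 F [-0.4  0.2 -1.5] q6 -0.22
 shift [ 0.0063 -0.0003  0.0027] turn [-0.0004 -0.0007  0.0013] rows 0.1
```

```bash
python3 -m inch '[[[0.003,0,0.001,0,0,0,0],[0.002,0,0,0,0,0,0],[0.002,0,0,0,0,0,0],[0,0,0,0,0,0,0],[0,0,0,0,0,0,0.25],[0,0,0,0,0,0,0.25],[0,0,0,0,0,0,0.25]]]' 30 ; python3 -c "
from fit import *
to(.5312,.0172,.0365,8.8)"
```

```text
t: 10.95
tool_pos: [0.5298, 0.0146, 0.0376]
orientation: [-0.126, 1.569, 0.117]
force: [0.2, 0.3, 0.0]
opening: 0.0234
t 10.9 pos [0.5298 0.0146 0.0376] yaw 8.84 op 0.0234 F [0.2 0.3 0. ] q6 -0.22
 shift [0.0011 0.0024 0.0018] turn [ 0.0007 -0.0018  0.0058] rows 0.1
```

Lift, and look with all cameras (fit).

```bash
python3 -m inch '[[[-0.025,0,0,0,0,0,0.3],[-0.03,0,0,0,0,0,0.5],[-0.03,0,0,0,0,0,0.5],[-0.02,-0.02,-0.01,0,0,0,0.5],[-0.02,-0.04,-0.02,0,0,0,0.5],[0,-0.04,-0.02,0,0,0,0.5],[0,-0.04,-0.02,0,0,0,0.5],[0,-0.04,-0.02,0,0,0,0.5],[0,-0.03,-0.01,0,0,0,0.5],[0,0,0,0,0,0,0.5]]]' 30 ; python3 - <<'E'
from fit import *
shot('wrist','w4');shot('scene','c4');shot('side','s4')
to(.4308,-.397,.1,-24.6)
for f in('s4','c4'):
  print(fit([f],'tray',.485,.0487,yaws=[99],rad=.12),fit([f],'short',.4308,-.397,yaws=[245],rad=.06))
print(fit(['w4'],'tray',.485,.0487,yaws=[99],rad=.12))
E
```

```text
t: 11.95
tool_pos: [0.4607, -0.2146, 0.168]
orientation: [-0.133, 1.569, 0.118]
force: [0.1, 0.2, -0.4]
opening: 0.0467
t 12.1 pos [ 0.4615 -0.2106  0.1675] yaw 9.34 op 0.0465 F [-0.2  0.9  0.1] q6 -0.69
 shift [ 0.0688 -0.1785 -0.0603] turn [ 0.5923 -0.0011  0.0072] rows 4.0
(np.float64(0.4848), np.float64(0.0486), np.float64(98.3), np.float64(0.122)) (np.float64(0.4306), np.float64(-0.3982), np.float64(245.1), np.float64(0.337))
(np.float64(0.485), np.float64(0.0492), np.float64(98.8), np.float64(0.126)) (np.float64(0.4303), np.float64(-0.3966), np.float64(245.0), np.float64(0.067))
(np.float64(0.4848), np.float64(0.0509), np.float64(98.8), np.float64(0.046))
```

```bash
python3 -m inch '[[[0,0,0,0.148,0,0,0.5],[0,0,0,0.148,0,0,0.5],[0,0,0,0.148,0,0,0.5],[0,0,0,0.148,0,0,0.5],[0.015,-0.045,0.0125,0,0,0,0.5],[0.015,-0.045,0.0125,0,0,0,0.5],[0.015,-0.045,0.0125,0,0,0,0.5],[0.015,-0.03,0.008,0,0,0,0.5],[0,0,0,0,0,0,0.5],[0,0,0,0,0,0,0.5]]]' ; python3 - <<'E'
from fit import *
to(.4305,-.397,.03,-25)
E
```

```text
t: 13.1
tool_pos: [0.4403, -0.3675, 0.1049]
orientation: [0.335, 1.544, -0.338]
force: [0.0, 0.5, 0.4]
opening: 0.0465
t 13.1 pos [ 0.4403 -0.3675  0.1049] yaw -24.57 op 0.0465 F [0.  0.5 0.4] q6 -0.36
 shift [ 0.0749 -0.0308  0.0033] turn [0.0074 0.0007 0.0014] rows 1.6
```

```bash
python3 -m inch '[[[0,-0.022,0.003,0.007,0,0,0.5],[0.015,-0.008,0,0,0,0,0.5],[0.015,0,0,0,0,0,0.5],[0,0,0,0,0,0,0.5]]]' ; python3 - <<'E'
from fit import *
to(.4305,-.397,.03,-25)
E
```

```text
t: 13.5
tool_pos: [0.434, -0.3903, 0.0732]
orientation: [0.337, 1.543, -0.336]
force: [-0.6, -0.1, -0.3]
opening: 0.0464
t 13.5 pos [ 0.434  -0.3903  0.0732] yaw -24.58 op 0.0464 F [-0.6 -0.1 -0.3] q6 -0.39
 shift [ 0.0432 -0.0076 -0.0004] turn [ 0.0073  0.0011 -0.0005] rows 0.9
```

```bash
python3 -m inch '[[[0,-0.007,0,0.007,0,0,0.5],[0.015,0,0,0,0,0,0.5],[0.015,0,0,0,0,0,0.5],[0,0,0,0,0,0,0.5]]]' ; python3 - <<'E'
from fit import *
to(.4305,-.397,.03,-25)
E
```

```text
t: 13.9
tool_pos: [0.4317, -0.3944, 0.0402]
orientation: [0.342, 1.543, -0.339]
force: [-0.1, 1.1, -0.3]
opening: 0.046
t 13.9 pos [ 0.4317 -0.3944  0.0402] yaw -24.88 op 0.046 F [-0.1  1.1 -0.3] q6 -0.4
 shift [ 0.0102 -0.0029  0.    ] turn [ 0.0021  0.0002 -0.0014] rows 0.2
```

```bash
python3 -m inch '[[[0.003,-0.003,0,0.002,0,0,0.5],[0.004,0,0,0,0,0,0.5],[0.003,0,0,0,0,0,0.5],[0,0,0,0,0,0,0.5],[0,0,0,0,0,0,0],[0,0,0,0,0,0,0],[0,0,0,0,0,0,0],[0,0,0,0,0,0,0]]]' 30; python3 - <<'E'
from fit import *
to(.4305,-.397,.03,-25)
E
python3 -m inch '[[[-0.02,0,0,0,0,0,0],[-0.03,0,0,0,0,0,0],[-0.03,0,0,0,0,0,0],[0,0,0,0.15,0,0,0],[0,0,0,0.15,0,0,0],[0,0,0,0.15,0,0,0],[0,0,0,0.15,0,0,0],[0,0,0,0.15,0,0,0],[0,0,0,0.15,0,0,0],[0,0,0,0.08,0,0,0],[0,0,0,0,0,0,0]]]' 30;python3 - <<'E'
from fit import *
to(.48,-.1,.14,-81.2);to(.5176,.0952,.14,-81.2)
E
```

```text
t: 14.7
tool_pos: [0.4308, -0.3979, 0.03]
orientation: [0.343, 1.542, -0.342]
force: [-0.1, 0.5, 0.0]
opening: 0.0194
t 14.7 pos [ 0.4308 -0.3979  0.03  ] yaw -25.02 op 0.0194 F [-0.1  0.5  0. ] q6 -0.4
 shift [ 0.      0.0007 -0.0006] turn [-0.0003  0.0013 -0.0011] rows 0.0
t: 15.8
tool_pos: [0.4304, -0.3972, 0.1137]
orientation: [1.106, 1.272, -1.103]
force: [0.3, 0.7, -0.8]
opening: 0.0093
t 15.8 pos [ 0.4304 -0.3972  0.1137] yaw -81.93 op 0.0093 F [ 0.3  0.7 -0.8] q6 0.6
 shift [-0.026   0.0909 -0.2873] turn [-0.0127 -0.0005 -0.0016] rows 6.0
t 15.8 pos [ 0.4304 -0.3972  0.1137] yaw -81.93 op 0.0093 F [ 0.3  0.7 -0.8] q6 0.6
 shift [-0.0258  0.1556 -0.4753] turn [-0.0127 -0.0005 -0.0016] rows 10.0
```

```bash
python3 -m inch '[[[-0.005,0.0155,-0.047,-0.005,0,0,0],[-0.005,0.0155,-0.047,-0.005,0,0,0],[-0.005,0.0155,-0.047,0,0,0,0],[-0.005,0.0155,-0.047,0,0,0,0],[-0.005,0.0155,-0.047,0,0,0,0],[0,0.0155,-0.047,0,0,0,0],[0,0.0155,-0.047,0,0,0,0],[0,0.0155,-0.047,0,0,0,0],[0,0.0155,-0.035,0,0,0,0],[0,0,0,0,0,0,0],[0,0,0,0,0,0,0]]]' 30;python3 - <<'E'
from fit import *
to(.5176,.0952,.10,-81.2)
shot('wrist','w5')
E
```

```text
t: 16.9
tool_pos: [0.5036, 0.0393, 0.1406]
orientation: [1.078, 1.284, -1.071]
force: [-0.7, -0.4, -0.4]
opening: 0.0088
t 16.9 pos [0.5036 0.0393 0.1406] yaw -79.66 op 0.0088 F [-0.7 -0.4 -0.4] q6 1.37
 shift [ 0.0407  0.0236 -0.0525] turn [ 0.0269  0.0008 -0.0065] rows 1.4
```

View pics/w5.png

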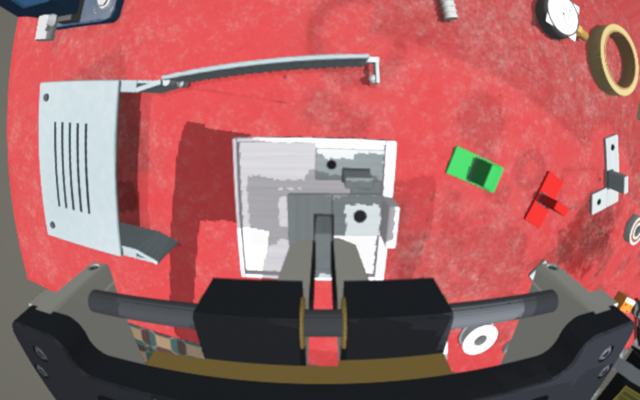

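```bash
python3 -m inch '[[[0,0.012,-0.026,0.02,0,-0.006,0],[0,0.01,-0.022,0.007,0,0,0],[0.01,0,0,0,0,0,0],[0.01,0,0,0,0,0,0],[0,0,0,0,0,0,0]]]' 30;python3 - <<'E'
from fit import *
to(.5176,.0952,.07,-81.2)
E
```

```text
t: 17.45
tool_pos: [0.5174, 0.0837, 0.119]
orientation: [1.098, 1.274, -1.101]
force: [0.0, -0.6, -0.5]
opening: 0.0089
t 17.4 pos [0.5174 0.0837 0.119 ] yaw -81.56 op 0.0089 F [ 0.  -0.6 -0.5] q6 1.49
 shift [ 0.049   0.0019 -0.0114] turn [-0.0063  0.0025  0.0005] rows 1.0
```

```bash
python3 -m inch '[[[0.01,0.002,-0.011,-0.006,0,0,0],[0.015,0,0,0,0,0,0],[0.015,0,0,0,0,0,0],[0,0,0,0,0,0,0]]]' 30;python3 - <<'E'
from fit import *
to(.5176,.0952,.055,-81.2)
E
```

```text
t: 17.85
tool_pos: [0.5167, 0.0928, 0.0748]
orientation: [1.094, 1.276, -1.1]
force: [-1.1, -0.5, -1.3]
opening: 0.0092
t 17.9 pos [0.5167 0.0928 0.0748] yaw -81.35 op 0.0092 F [-1.1 -0.5 -1.3] q6 1.5
 shift [ 0.0197  0.0013 -0.0023] turn [-0.0026  0.0029  0.0022] rows 0.4
```

```bash
python3 -m inch '[[[0.01,0.001,-0.002,-0.003,0.002,0.001,0],[0.01,0,0,0,0,0,0],[0,0,0,0,0,0,0]]]' 30;python3 - <<'E'
from fit import *
to(.5176,.0952,.04,-81.2)
E
```

```text
t: 18.15
tool_pos: [0.5179, 0.0947, 0.0534]
orientation: [1.094, 1.277, -1.095]
force: [-0.6, 0.0, 0.1]
opening: 0.009
t 18.1 pos [0.5179 0.0947 0.0534] yaw -81.16 op 0.009 F [-0.6  0.   0.1] q6 1.5
 shift [ 0.0134 -0.0003 -0.0006] turn [0.0008 0.0013 0.0001] rows 0.3
```

```bash
python3 -m inch '[[[0.004,0,-0.0005,0,0,0,0],[0.004,0,0,0,0,0,0],[0,0,0,0,0,0,0],[0,0,0,0,0,0,0]]]' 30;python3 -m inch '[[[0.003,0,0,0,0,0,0],[0,0,0,0,0,0,0]]]' 30;python3 - <<'E'
from fit import *
to(.5176,.0952,.037,-81.2)
E
```

```text
t: 18.55
tool_pos: [0.5217, 0.0955, 0.0538]
orientation: [1.097, 1.273, -1.091]
force: [-0.4, 0.9, -0.1]
opening: 0.0094
t: 18.75
tool_pos: [0.5226, 0.0957, 0.0519]
orientation: [1.097, 1.272, -1.089]
force: [0.1, 0.7, -0.0]
opening: 0.0095
t 18.8 pos [0.5226 0.0957 0.0519] yaw -81.13 op 0.0095 F [ 0.1  0.7 -0. ] q6 1.5
 shift [ 0.0149 -0.0051 -0.0003] turn [ 0.0012  0.002  -0.0078] rows 0.3
```

```bash
python3 - <<'E'
from fit import *
a=shot('wrist','w6')['frame'][110:310,200:440];b=shot('scene','c6')['frame'][150:250,190:340]
A=cv2.resize(a,None,fx=2.5,fy=2.5,interpolation=2);B=cv2.resize(b,(0,0),fx=5,fy=5,interpolation=2)[:,:750]
B=cv2.resize(b,(600,400),interpolation=2)
cv2.imwrite('pics/m6.png',np.vstack([cv2.resize(A,(600,500))[100:300],B]))
E
```

```text
(no output)
```

View pics/m6.png

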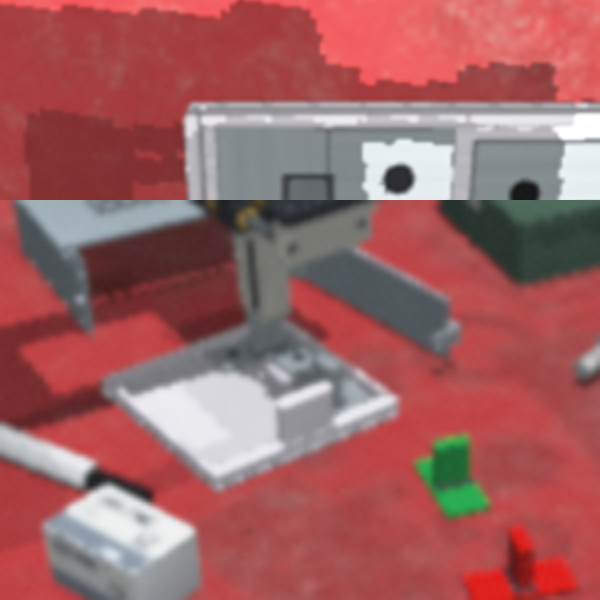

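```bash
python3 -m inch '[[[0,0,0,0,0,0,0.25],[0,0,0,0,0,0,0.25],[0,0,0,0,0,0,0.25],[-0.03,0,0,0,0,0,0.5],[-0.03,0,0,0,0,0,0.5],[-0.03,0,0,0,0,0,0.5],[0,0,0,0,0,0,0.5]]]' 30; python3 - <<'E'
from fit import *
to(.5984,-.338,.13,118);to(.56,-.1,.15,-81)
w=shot('wrist','w7');shot('scene','c7')
A=cv2.resize(w['frame'][90:280,200:430],None,fx=2.5,fy=2.5,interpolation=2)
cv2.imwrite('pics/w7z.png',A)
print(fit(['c7'],'long',.598,-.338,yaws=[28]),fit(['c7'],'strip',.4405,-.276,yaws=[145]))
E
```

```text
t: 19.55
tool_pos: [0.5195, 0.0956, 0.1406]
orientation: [1.094, 1.276, -1.094]
force: [1.4, 0.5, -0.3]
opening: 0.0458
t 19.6 pos [0.5195 0.0956 0.1406] yaw -81.14 op 0.0458 F [ 1.4  0.5 -0.3] q6 1.5
 shift [0.0111 0.0112 0.4406] turn [ 2.8076e+00 -1.6000e-03 -2.1000e-03] rows 18.7
t 19.6 pos [0.5195 0.0956 0.1406] yaw -81.14 op 0.0458 F [ 1.4  0.5 -0.3] q6 1.5
 shift [-0.0092  0.0099  0.1995] turn [-0.0024  0.0013 -0.0013] rows 4.0
(np.float64(0.5976), np.float64(-0.3366), np.float64(28.6), np.float64(0.066)) (np.float64(0.4405), np.float64(-0.2757), np.float64(144.8), np.float64(0.099))
```

View pics/w7z.png

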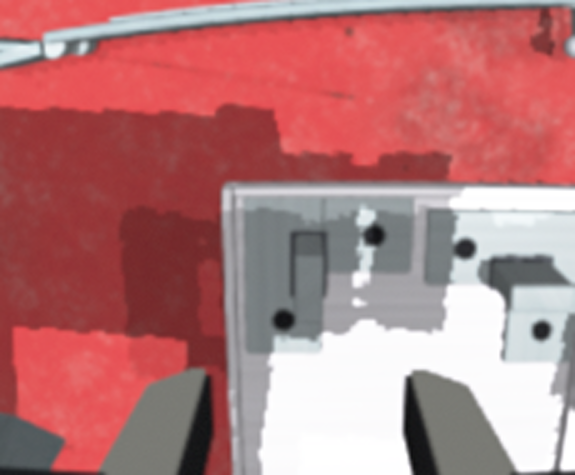

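```bash
python3 -m inch '[[[0,0.001,0.046,0,0,0,0.5],[0,0.001,0.046,0,0,0,0.5],[0,0.001,0.046,0,0,0,0.5],[0,0.001,0.046,0,0,0,0.5],[0,0.001,0.046,0,0,0,0.5],[0,0.001,0.046,0,0,0,0.5],[0,0.001,0.046,0,0,0,0.5],[0,0.001,0.046,0,0,0,0.5],[0,0.001,0.046,0,0,0,0.5],[0.01,0,0,-0.12,0,0,0.5],[0.01,0,0,-0.12,0,0,0.5],[0.01,0,0,-0.1,0,0,0.5],[0,0,0,0,0,0,0.5]]]' ; python3 - <<'E'
from fit import *
to(.598,-.337,.06,-61.7)
E
```

```text
t: 20.95
tool_pos: [0.5778, -0.3233, 0.0734]
orientation: [0.826, 1.448, -0.837]
force: [-0.4, 0.5, -0.5]
opening: 0.0461
t 20.9 pos [ 0.5778 -0.3233  0.0734] yaw -60.86 op 0.0461 F [-0.4  0.5 -0.5] q6 0.48
 shift [0.0125 0.0113 0.0222] turn [ 0.015  -0.0301  0.0255] rows 0.6
```

```bash
python3 -m inch '[[[0,0.011,0.022,0.015,-0.025,0.022,0.5],[0.005,0,0,0,0,0,0.5],[0.005,0,0,0,0,0,0.5],[0,0,0,0,0,0,0.5]]]' ; python3 - <<'E'
from fit import *
to(.598,-.337,.028,-61.7)
E
```

```text
t: 21.35
tool_pos: [0.5951, -0.3346, 0.0569]
orientation: [0.846, 1.416, -0.847]
force: [0.5, 0.6, 0.4]
opening: 0.0464
t 21.4 pos [ 0.5951 -0.3346  0.0569] yaw -62.19 op 0.0464 F [0.5 0.6 0.4] q6 0.5
 shift [0.0289 0.0017 0.0038] turn [-0.0085 -0.0127  0.0076] rows 0.6
```

```bash
python3 -m inch '[[[0.01,0.002,0.003,-0.008,-0.01,0.006,0.5],[0.01,0,0,0,0,0,0.5],[0.006,0,0,0,0,0,0.5],[0,0,0,0,0,0,0.5]]]' ; python3 - <<'E'
from fit import *
to(.598,-.337,.028,-61.7)
E
```

```text
t: 21.75
tool_pos: [0.5974, -0.335, 0.0283]
orientation: [0.839, 1.407, -0.839]
force: [-0.1, 0.0, -1.2]
opening: 0.0462
t 21.8 pos [ 0.5974 -0.335   0.0283] yaw -61.7 op 0.0462 F [-0.1  0.  -1.2] q6 0.49
 shift [ 0.0003 -0.0004  0.0021] turn [-0.0001 -0.0034  0.0021] rows 0.0
```

Close for longer, then lift and turn to 8.8° (turn −1.23).

```bash
python3 -m inch '[[[0,0,0.001,0,0,0,0],[0,0,0,0,0,0,0],[0,0,0,0,0,0,0],[0,0,0,0,0,0,0],[0,0,0,0,0,0,0],[0,0,0,0,0,0,0],[0,0,0,0,0,0,0]]]' 40 ; python3 - <<'E'
from fit import *
to(.598,-.337,.028,-61.7)
E
python3 -m inch '[[[-0.03,0,0,0,0,0,0],[-0.03,0,0,0,0,0,0],[-0.03,0,0,0,0,0,0],[0,0,0,-0.15,0,0,0],[0,0,0,-0.15,0,0,0],[0,0,0,-0.15,0,0,0],[0,0,0,-0.15,0,0,0],[0,0,0,-0.15,0,0,0],[0,0,0,-0.15,0,0,0],[0,0,0,-0.15,0,0,0],[0,0,0,-0.15,0,0,0],[0,0,0,0,0,0,0]]]';  python3 - <<'E'
from fit import *
to(.4631,.0224,.12,8.8)
E
```

```text
t: 22.45
tool_pos: [0.5985, -0.3363, 0.0294]
orientation: [0.839, 1.406, -0.839]
force: [0.3, -0.2, -1.5]
opening: 0.0099
t 22.4 pos [ 0.5985 -0.3363  0.0294] yaw -61.72 op 0.0099 F [ 0.3 -0.2 -1.5] q6 0.49
 shift [ 0.0014 -0.0007  0.0004] turn [-0.0003 -0.0022  0.0014] rows 0.0
t: 23.65
tool_pos: [0.597, -0.3352, 0.1208]
orientation: [-0.1, 1.574, 0.107]
force: [0.1, -1.0, -1.5]
opening: 0.0097
t 23.6 pos [ 0.597  -0.3352  0.1208] yaw 7.53 op 0.0097 F [ 0.1 -1.  -1.5] q6 -0.72
 shift [ 0.003   0.3721 -0.0858] turn [-0.0221 -0.0056 -0.0047] rows 7.6
```

```bash
python3 -m inch '[[[0,0.046,-0.011,-0.01,0,0,0],[0,0.046,-0.011,-0.01,0,0,0],[0,0.046,-0.011,0,0,0,0],[0,0.046,-0.011,0,0,0,0],[0,0.046,-0.011,0,0,0,0],[0,0.046,-0.011,0,0,0,0],[0,0.046,-0.011,0,0,0,0],[0,0.03,-0.006,0,0,0,0],[0,0,0,0,0,0,0],[0,0,0,0,0,0,0]]]';  python3 - <<'E'
from fit import *
to(.4631,.0224,.09,8.8)
E
```

```text
t: 24.65
tool_pos: [0.4621, 0.0137, 0.1198]
orientation: [-0.075, 1.575, 0.084]
force: [0.3, -0.3, -1.8]
opening: 0.0097
t 24.6 pos [0.4621 0.0137 0.1198] yaw 5.83 op 0.0097 F [ 0.3 -0.3 -1.8] q6 -0.19
 shift [0.0298 0.0084 0.002 ] turn [-0.0519 -0.0056 -0.0061] rows 0.6
```

```bash
python3 -m inch '[[[0.005,0.008,0.002,-0.05,-0.004,-0.005,0],[0.015,0,0,0,0,0,0],[0.015,0,0,0,0,0,0],[0,0,0,0,0,0,0]]]';  python3 - <<'E'
from fit import *
to(.4631,.0224,.055,8.8)
E
```

```text
t: 25.05
tool_pos: [0.4658, 0.0197, 0.0839]
orientation: [-0.119, 1.566, 0.118]
force: [-0.3, -0.0, -1.2]
opening: 0.0095
t 25.1 pos [0.4658 0.0197 0.0839] yaw 8.67 op 0.0095 F [-0.3 -0.  -1.2] q6 -0.22
 shift [ 0.0289  0.0031 -0.0023] turn [-0.0022  0.0016  0.0009] rows 0.6
```

```bash
python3 -m inch '[[[0.004,0.003,-0.002,-0.002,0.001,0,0],[0.012,0,0,0,0,0,0],[0.01,0,0,0,0,0,0],[0,0,0,0,0,0,0]]]';  python3 - <<'E'
from fit import *
to(.4631,.0224,.0325,8.8)
E
```

```text
t: 25.45
tool_pos: [0.4645, 0.0212, 0.0567]
orientation: [-0.12, 1.566, 0.118]
force: [-0.9, 0.4, -1.8]
opening: 0.0098
t 25.4 pos [0.4645 0.0212 0.0567] yaw 8.71 op 0.0098 F [-0.9  0.4 -1.8] q6 -0.22
 shift [ 0.0242  0.0014 -0.0012] turn [-0.0016  0.0015  0.0015] rows 0.5
```

```bash
python3 -m inch '[[[0.008,0.001,-0.001,0,0,0,0],[0.006,0,0,0,0,0,0],[0,0,0,0,0,0,0]]]';  python3 - <<'E'
from fit import *
to(.4631,.0224,.0325,8.8)
E
```

```text
t: 25.75
tool_pos: [0.4634, 0.022, 0.0415]
orientation: [-0.12, 1.566, 0.118]
force: [-0.5, 0.2, -1.1]
opening: 0.0099
t 25.8 pos [0.4634 0.022  0.0415] yaw 8.71 op 0.0099 F [-0.5  0.2 -1.1] q6 -0.21
 shift [ 0.009   0.0004 -0.0003] turn [-0.0015  0.0016  0.0016] rows 0.2
```

```bash
python3 -m inch '[[[0.004,0.0005,0,0,0,0,0],[0.003,0,0,0,0,0,0],[0.002,0,0,0,0,0,0],[0,0,0,0,0,0,0]]]';  python3 - <<'E'
from fit import *
to(.4631,.0224,.0325,8.8)
E
```

```text
t: 26.15
tool_pos: [0.464, 0.0226, 0.0324]
orientation: [-0.121, 1.565, 0.118]
force: [0.8, -0.2, -1.3]
opening: 0.0094
t 26.1 pos [0.464  0.0226 0.0324] yaw 8.72 op 0.0094 F [ 0.8 -0.2 -1.3] q6 -0.21
 shift [-0.0001 -0.     -0.0009] turn [-0.0014  0.0028  0.0018] rows 0.0
```

```bash
python3 -m inch '[[[0.001,0,0,0,0,0,0.25],[0,0,0,0,0,0,0.25],[0,0,0,0,0,0,0.25],[0,0,0,0,0,0,0.25],[-0.03,0,0,0,0,0,0.3],[-0.03,0,0,0,0,0,0.5],[-0.03,0,0,0,0,0,0.5],[0,-0.046,-0.002,0,0,0,0.5],[0,-0.046,0.003,0,0,0,0.5],[0,-0.046,0.003,0,0,0,0.5],[0,-0.046,0.003,0,0,0,0.5],[0,-0.046,0.003,0,0,0,0.5],[0,-0.046,0.003,0,0,0,0.5],[0,0,0,0,0,0,0.5]]]';  python3 - <<'E'
from fit import *
shot('wrist','w8');shot('scene','c8');shot('side','s8')
to(.4405,-.276,.12,54.7)
print([fit([f],'strip',.4405,-.276,yaws=[145]) for f in('c8','s8')])
w=load('w8')
cv2.imwrite('pics/w8z.png',cv2.resize(w['frame'][0:180,220:440],None,fx=3,fy=3,interpolation=2))
E
```

```text
t: 27.55
tool_pos: [0.5225, -0.2573, 0.1285]
orientation: [-0.129, 1.558, 0.121]
force: [-0.7, 0.2, 0.4]
opening: 0.0467
t 27.7 pos [ 0.5218 -0.2518  0.1281] yaw 9.31 op 0.0465 F [-1.2 -0.2  0.3] q6 -0.7
 shift [ 0.0075 -0.0107 -0.0842] turn [-0.7922  0.0061  0.0054] rows 5.3
[(np.float64(0.4397), np.float64(-0.2757), np.float64(145.5), np.float64(0.083)), (np.float64(0.4412), np.float64(-0.2752), np.float64(146.4), np.float64(0.107))]
```

View pics/w8z.png

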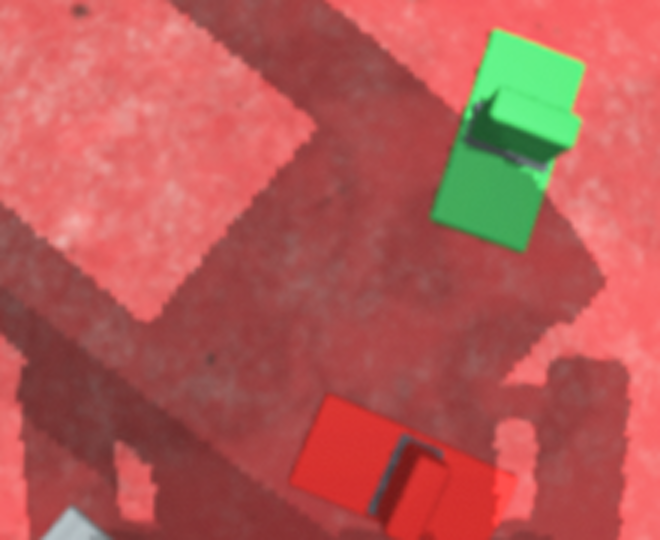

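```bash
python3 -m inch '[[[0,-0.006,-0.042,0,0.006,0.005,0.5],[0,-0.004,-0.036,0,0,0,0.5],[0,0,0,0,0,0,0.5],[0.01,0,0,-0.15,0,0,0.5],[0.01,0,0,-0.15,0,0,0.5],[0.01,0,0,-0.15,0,0,0.5],[0.01,0,0,-0.15,0,0,0.5],[0,0,0,-0.15,0,0,0.5],[0,0,0,0,0,0,0.5],[0,0,0,0,0,0,0.5]]]';  python3 - <<'E'
from fit import *
to(.4405,-.2756,.06,55.2)
E
```

```text
t: 28.7
tool_pos: [0.4475, -0.2586, 0.087]
orientation: [-0.722, 1.441, 0.727]
force: [0.1, 0.0, -0.4]
opening: 0.0466
t 28.7 pos [ 0.4475 -0.2586  0.087 ] yaw 53.24 op 0.0466 F [ 0.1  0.  -0.4] q6 -1.56
 shift [ 0.0269 -0.0046 -0.018 ] turn [-0.0342  0.0067 -0.0004] rows 0.7
```

```bash
python3 -m inch '[[[0,-0.005,-0.018,-0.034,0.006,0,0.5],[0.015,0,0,0,0,0,0.5],[0.012,0,0,0,0,0,0.5],[0,0,0,0,0,0,0.5]]]';  python3 - <<'E'
from fit import *
to(.4405,-.2756,.029,55.2)
E
```

```text
t: 29.1
tool_pos: [0.4424, -0.2738, 0.0591]
orientation: [-0.744, 1.437, 0.743]
force: [0.3, 0.5, 0.8]
opening: 0.0467
t 29.1 pos [ 0.4424 -0.2738  0.0591] yaw 54.65 op 0.0467 F [0.3 0.5 0.8] q6 -1.61
 shift [ 0.03    0.0006 -0.0026] turn [-0.0097  0.0018  0.0018] rows 0.6
```

```bash
python3 -m inch '[[[0.01,0.0005,-0.002,-0.01,0.001,0.001,0.5],[0.01,0,0,0,0,0,0.5],[0.006,0,0,0,0,0,0.5],[0.003,0,0,0,0,0,0.5],[0,0,0,0,0,0,0.5],[0,0,0,0,0,0,0],[0,0,0,0,0,0,0],[0,0,0,0,0,0,0],[0,0,0,0,0,0,0],[0,0,0,0,0,0,0],[0,0,0,0,0,0,0]]]' 40;  python3 - <<'E'
from fit import *
to(.4405,-.2756,.029,55.2)
E
```

```text
t: 30.2
tool_pos: [0.4413, -0.2743, 0.0277]
orientation: [-0.75, 1.436, 0.75]
force: [0.6, -0.5, -0.4]
opening: 0.0097
t 30.2 pos [ 0.4413 -0.2743  0.0277] yaw 55.13 op 0.0097 F [ 0.6 -0.5 -0.4] q6 -1.62
 shift [-0.0013 -0.0001 -0.0015] turn [-0.0012  0.0012  0.0006] rows 0.0
```

Lift, turn to 98.8° (−0.762), then cross to the tray.

```bash
python3 -m inch '[[[-0.03,0,0,0,0,0,0],[-0.03,0,0,0,0,0,0],[-0.03,0,0,0,0,0,0],[0,0,0,-0.15,0,0,0],[0,0,0,-0.15,0,0,0],[0,0,0,-0.15,0,0,0],[0,0,0,-0.15,0,0,0],[0,0,0,-0.14,0,0,0],[0,0,0,0,0,0,0]]]' 40;  python3 - <<'E'
from fit import *
to(.4333,.0532,.12,98.8)
E
```

```text
t: 31.1
tool_pos: [0.4404, -0.2738, 0.1212]
orientation: [-1.315, 1.135, 1.316]
force: [-0.5, 0.4, -1.5]
opening: 0.0097
t 31.1 pos [ 0.4404 -0.2738  0.1212] yaw 98.37 op 0.0097 F [-0.5  0.4 -1.5] q6 -2.37
 shift [ 0.0016 -0.0406  0.3246] turn [-0.0075  0.0014  0.0005] rows 6.5
```

```bash
python3 -m inch '[[[0,-0.0058,0.046,-0.007,0,0,0],[0,-0.0058,0.046,0,0,0,0],[0,-0.0058,0.046,0,0,0,0],[0,-0.0058,0.046,0,0,0,0],[0,-0.0058,0.046,0,0,0,0],[0,-0.0058,0.046,0,0,0,0],[0,-0.004,0.026,0,0,0,0],[0,0,0,0,0,0,0],[0,0,0,0,0,0,0]]]' 40;  python3 - <<'E'
from fit import *
to(.4333,.0532,.08,98.8)
w=shot('wrist','w9')
cv2.imwrite('pics/w9z.png',cv2.resize(w['frame'][60:280,150:450],None,fx=2.5,fy=2.5,interpolation=2))
E
```

```text
t: 32.0
tool_pos: [0.4365, 0.04, 0.1216]
orientation: [-1.29, 1.153, 1.287]
force: [-0.6, -0.5, -0.3]
opening: 0.0096
t 32.0 pos [0.4365 0.04   0.1216] yaw 96.21 op 0.0096 F [-0.6 -0.5 -0.3] q6 -1.71
 shift [0.0416 0.0019 0.0135] turn [-0.0451  0.0004  0.0032] rows 0.9
```

View pics/w9z.png

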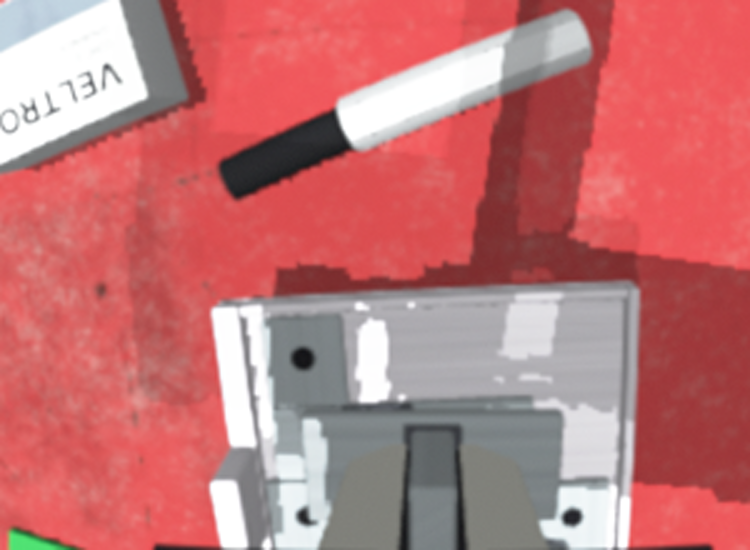

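```bash
python3 -m inch '[[[0.005,0.002,0.013,-0.045,0,0.003,0],[0.015,0,0,0,0,0,0],[0.012,0,0,0,0,0,0],[0,0,0,0,0,0,0]]]' 40;  python3 - <<'E'
from fit import *
to(.4333,.0532,.055,98.8)
E
```

```text
t: 32.45
tool_pos: [0.4331, 0.0506, 0.0878]
orientation: [-1.319, 1.134, 1.32]
force: [0.2, 0.2, -1.1]
opening: 0.0095
t 32.5 pos [0.4331 0.0506 0.0878] yaw 98.64 op 0.0095 F [ 0.2  0.2 -1.1] q6 -1.72
 shift [ 0.0328 -0.0006  0.0025] turn [-0.0028  0.0004 -0.0002] rows 0.7
```

```bash
python3 -m inch '[[[0.01,-0.0005,0.002,-0.003,0,0,0],[0.012,0,0,0,0,0,0],[0.012,0,0,0,0,0,0],[0,0,0,0,0,0,0]]]' 40;  python3 - <<'E'
from fit import *
to(.4333,.0532,.0307,98.8)
E
```

```text
t: 32.85
tool_pos: [0.4331, 0.0521, 0.0509]
orientation: [-1.32, 1.133, 1.322]
force: [-0.1, 0.2, -0.8]
opening: 0.0099
t 32.9 pos [0.4331 0.0521 0.0509] yaw 98.74 op 0.0099 F [-0.1  0.2 -0.8] q6 -1.72
 shift [ 0.0202 -0.0003  0.001 ] turn [-0.001   0.0005 -0.0008] rows 0.4
```

```bash
python3 -m inch '[[[0.007,0,0.001,0,0,0,0],[0.006,0,0,0,0,0,0],[0.004,0,0,0,0,0,0],[0.002,0,0,0,0,0,0],[0,0,0,0,0,0,0]]]' 40;  python3 - <<'E'
from fit import *
to(.4333,.0532,.0307,98.8)
E
```

```text
t: 33.35
tool_pos: [0.4335, 0.0533, 0.0306]
orientation: [-1.32, 1.133, 1.321]
force: [-0.5, -0.7, -0.6]
opening: 0.0097
t 33.4 pos [0.4335 0.0533 0.0306] yaw 98.75 op 0.0097 F [-0.5 -0.7 -0.6] q6 -1.72
 shift [-0.0001  0.0002 -0.    ] turn [-0.0009  0.0004 -0.0001] rows 0.0
```

```bash
python3 -m inch '[[[0.0005,0,0,0,0,0,0.25],[0,0,0,0,0,0,0.25],[0,0,0,0,0,0,0.25],[0,0,0,0,0,0,0.25],[-0.03,0,0,0,0,0,0.3],[-0.03,0,0,0,0,0,0.3],[-0.03,0,0,0,0,0,0.3],[-0.03,0,0,0,0,0,0.3],[-0.03,0,0,0,0,0,0.3],[0,-0.025,-0.043,0,0,0,0.3],[0,-0.02,-0.036,0,0,0,0.3],[0,0,0,0,0,0,0.3],[0,0,0,0,0,0,0.3]]]' 40;  python3 - <<'E'
from fit import *
w=shot('wrist','w10')
to(.4962,-.0236,.031,98.8)
cv2.imwrite('pics/w10z.png',cv2.resize(w['frame'][50:300,170:490],None,fx=2.4,fy=2.4,interpolation=2))
print(fit(['w10'],'tray',.485,.049,yaws=[99],rad=.12))
E
```

```text
t: 34.65
tool_pos: [0.4925, -0.0197, 0.1892]
orientation: [-1.326, 1.128, 1.318]
force: [-0.1, 0.9, 0.1]
opening: 0.0277
t 34.7 pos [ 0.4924 -0.0196  0.1891] yaw 98.94 op 0.028 F [-0.9  0.3  0.2] q6 -1.87
 shift [ 0.1582 -0.0022 -0.0043] turn [ 0.0024 -0.0017  0.0057] rows 3.2
(np.float64(0.4841), np.float64(0.0474), np.float64(98.9), np.float64(0.023))
```

View pics/w10z.png

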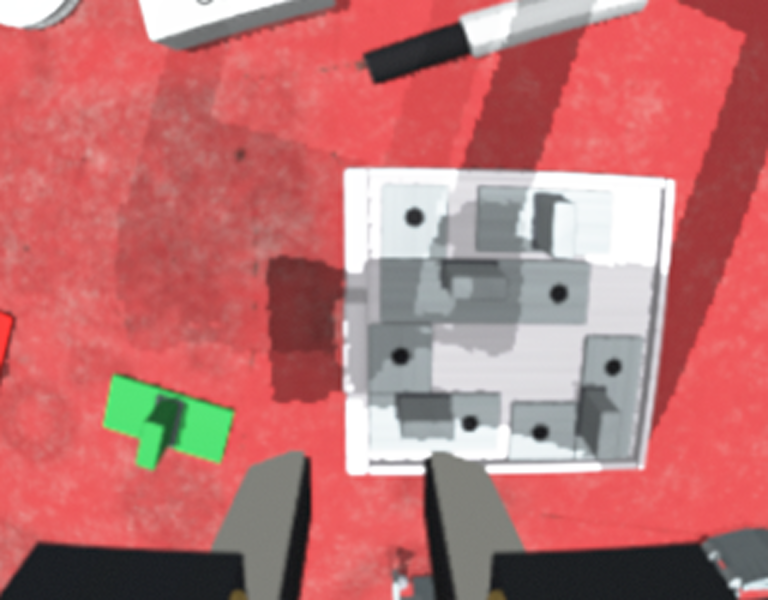

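```bash
python3 - <<'E'
from fit import *
w=load('w10');F=w['frame']
a=cv2.resize(F[150:210,315:425],(770,420),interpolation=2)[:, :450]
b=F[60:340,420:640];b=cv2.resize(b,None,fx=2,fy=2,interpolation=2)
H=560;C=np.zeros((H,800,3),np.uint8);C[:420,:360]=a[:,:360];C[:560,360:800]=b;cv2.imwrite('pics/m10.png',C)
E
```

```text
(no output)
```

View pics/m10.png

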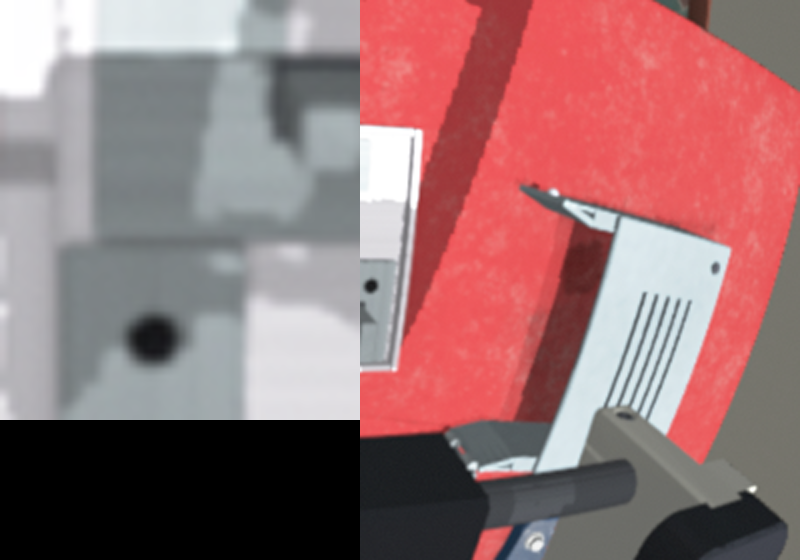

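```bash
python3 - <<'E'
from fit import *
w=load('w10')
f=lambda X,Y:(420+(X-360)/2,60+Y/2)
for n,X,Y,z in [('roofL',618,216,.055),('roofR',541,470,.055),('roofmid',583,330,.055),('tipL',522,186,.055),('tipLg',522,186,0),('hinge',450,432,.052)]:
    print(n,px2w(w,*f(X,Y),z,True)[:2].round(4))
for f_ in('c8','c4'):
    print(fit([f_],'tray',.485,.049,yaws=[99],rad=.12))
# sharper roof edge from w1 : brightness transition scanning columns
c=load('w1');g=c['frame'].astype(float)
for u in range(300,422,15):
    col=g[15:60,u]; d=np.diff(col[:,1]); v=15+np.argmin(d)+.5
    print(u,v,px2w(c,u,v,.055,True)[:2].round(4))
E
```

```text
roofL [0.4192 0.2278]
roofR [0.5864 0.2394]
roofmid [0.4892 0.2273]
tipL [0.4179 0.1542]
tipLg [0.4198 0.1906]
hinge [0.5642 0.1589]
(np.float64(0.4858), np.float64(0.0486), np.float64(100.5), np.float64(0.134))
(np.float64(0.4851), np.float64(0.049), np.float64(99.0), np.float64(0.126))
300 27.5 [0.4312 0.2304]
315 27.5 [0.4495 0.23  ]
330 26.5 [0.4677 0.2312]
345 26.5 [0.4859 0.2314]
360 26.5 [0.5043 0.232 ]
375 27.5 [0.5228 0.2316]
390 27.5 [0.5416 0.2329]
405 28.5 [0.5608 0.2332]
420 28.5 [0.5804 0.2352]
```

```bash
python3 -m inch '[[[0.03,-0.002,-0.004,0.002,0,0.004,0.3],[0.04,0,0,0,0,0,0.3],[0.025,0,0,0,0,0,0.3],[0,0,0,0,0,0,0.3]]]' 40;  python3 - <<'E'
from fit import *
to(.4959,-.0238,.032,98.8)
E
```

```text
t: 35.1
tool_pos: [0.4942, -0.0202, 0.0925]
orientation: [-1.326, 1.129, 1.32]
force: [-0.6, 0.1, -0.1]
opening: 0.0276
t 35.1 pos [ 0.4942 -0.0202  0.0925] yaw 98.99 op 0.0276 F [-0.6  0.1 -0.1] q6 -1.87
 shift [ 0.0605 -0.0009 -0.0038] turn [ 0.0033 -0.0015  0.0036] rows 1.2
```

```bash
python3 -m inch '[[[0.015,-0.001,-0.004,0.003,0,0.003,0.3],[0.015,0,0,0,0,0,0.3],[0.012,0,0,0,0,0,0.3],[0,0,0,0,0,0,0.3]]]' 40;  python3 - <<'E'
from fit import *
to(.4959,-.0238,.032,98.8)
E
```

```text
t: 35.5
tool_pos: [0.4967, -0.023, 0.05]
orientation: [-1.326, 1.131, 1.32]
force: [-0.1, -0.3, -0.3]
opening: 0.028
t 35.5 pos [ 0.4967 -0.023   0.05  ] yaw 98.92 op 0.028 F [-0.1 -0.3 -0.3] q6 -1.87
 shift [ 0.018   0.001  -0.0006] turn [ 0.0021 -0.0021  0.003 ] rows 0.4
```

```bash
python3 -m inch '[[[0.008,0,-0.0005,0,0,0,0.3],[0.006,0,0,0,0,0,0.3],[0.003,0,0,0,0,0,0.3],[0,0,0,0,0,0,0.3],[0,0,0,0,0,0,0],[0,0,0,0,0,0,0],[0,0,0,0,0,0,0],[0,0,0,0,0,0,0]]]' 40;  python3 - <<'E'
from fit import *
to(.4959,-.0238,.032,98.8);to(.5055,.04,.032,91.4)
E
```

```text
t: 36.3
tool_pos: [0.4988, -0.0238, 0.0337]
orientation: [-1.327, 1.129, 1.317]
force: [0.2, -0.2, -2.9]
opening: 0.0097
t 36.3 pos [ 0.4988 -0.0238  0.0337] yaw 98.89 op 0.0097 F [ 0.2 -0.2 -2.9] q6 -1.88
 shift [0.0016 0.0028 0.0005] turn [ 0.0016 -0.0029  0.0063] rows 0.1
t 36.3 pos [ 0.4988 -0.0238  0.0337] yaw 98.89 op 0.0097 F [ 0.2 -0.2 -2.9] q6 -1.88
 shift [ 0.0016 -0.0165  0.062 ] turn [ 0.1308 -0.0025  0.0065] rows 1.3
```

```bash
python3 -m inch '[[[0,-0.003,0.01,0.04,0,0.003,0],[0,-0.004,0.01,0.04,0,0.003,0],[0,-0.004,0.012,0.04,0,0,0],[0,-0.004,0.012,0.02,0,0,0],[0,0,0.01,0,0,0,0],[0,0,0,0,0,0,0],[0,0,0,0,0,0,0]]]' 50;  python3 - <<'E'
from fit import *
shot('scene','c11');shot('side','s11')
to(.5122,.038,.0337,91.4)
print(fit(['c11'],'tray',.51,.11,yaws=[91],rad=.13),fit(['s11'],'tray',.51,.11,yaws=[91],rad=.13))
E
```

```text
t: 37.0
tool_pos: [0.5092, 0.029, 0.0343]
orientation: [-1.222, 1.211, 1.213]
force: [-1.3, -4.1, -2.0]
opening: 0.0096
t 37.1 pos [0.5091 0.0289 0.0342] yaw 90.51 op 0.0098 F [ 0.5  0.9 -1.3] q6 -1.61
 shift [ 0.0004 -0.0032  0.009 ] turn [-0.0155 -0.008  -0.001 ] rows 0.2
(np.float64(0.5061), np.float64(0.1013), np.float64(91.0), np.float64(0.253)) (np.float64(0.5068), np.float64(0.1015), np.float64(90.0), np.float64(0.298))
```

```bash
python3 -m inch '[[[0,-0.002,0.01,-0.012,0,0,0],[0,0,0.012,0,0,0,0],[0,0,0.012,0,0,0,0],[0,0,0,0,0,0,0]]]' 50;  python3 - <<'E'
from fit import *
to(.5115,.07,.0337,91.4)
E
```

```text
t: 37.5
tool_pos: [0.5108, 0.0615, 0.0343]
orientation: [-1.23, 1.208, 1.219]
force: [1.8, 3.8, -1.9]
opening: 0.0097
t 37.5 pos [0.5108 0.0615 0.0343] yaw 91.08 op 0.0097 F [ 1.8  3.8 -1.9] q6 -1.56
 shift [ 0.0005 -0.0009  0.0085] turn [-0.0057 -0.0101 -0.0005] rows 0.2
```

```bash
python3 -m inch '[[[0,-0.0005,0.012,-0.005,0,0,0],[0,0,0.012,0,0,0,0],[0,0,0.012,0,0,0,0],[0,0,0,0,0,0,0]]]' 50;  python3 - <<'E'
from fit import *
to(.5103,.12,.0337,91.4)
E
```

```text
t: 37.9
tool_pos: [0.5109, 0.0973, 0.0343]
orientation: [-1.235, 1.207, 1.22]
force: [0.3, 2.9, -2.1]
opening: 0.0098
t 37.9 pos [0.5109 0.0973 0.0343] yaw 91.33 op 0.0098 F [ 0.3  2.9 -2.1] q6 -1.49
 shift [0.0004 0.     0.0228] turn [-0.0012 -0.012   0.0001] rows 0.5
```

```bash
python3 -m inch '[[[0,0,0.013,0,0,0,0],[0,0,0.013,0,0,0,0],[0,0,0.013,0,0,0,0],[0,0,0.013,0,0,0,0],[0,0,0,0,0,0,0]]]' 50;  python3 - <<'E'
from fit import *
to(.5087,.19,.0337,91.4)
E
```

```text
t: 38.4
tool_pos: [0.5104, 0.1477, 0.0345]
orientation: [-1.238, 1.209, 1.218]
force: [0.4, 4.6, -0.3]
opening: 0.0098
t 38.4 pos [0.5104 0.1477 0.0345] yaw 91.31 op 0.0098 F [ 0.4  4.6 -0.3] q6 -1.39
 shift [0.0001 0.0007 0.0424] turn [-0.0015 -0.0161  0.0007] rows 0.8
```

```bash
python3 -m inch '[[[0,0.0005,0.012,0,-0.008,0,0],[0,0,0.012,0,0,0,0],[0,0,0.012,0,0,0,0],[0,0,0,0,0,0,0]]]' 50;  python3 -m inch '[[[0,0,0.006,0,0,0,0],[0,0,0.005,0,0,0,0],[0,0,0,0,0,0,0]]]' 50; python3 - <<'E'
from fit import *
to(.5085,.198,.0337,91.4)
E
```

```text
t: 38.8
tool_pos: [0.5092, 0.1824, 0.0339]
orientation: [-1.234, 1.206, 1.22]
force: [1.1, 3.3, -1.3]
opening: 0.0099
t: 39.1
tool_pos: [0.5092, 0.1921, 0.0339]
orientation: [-1.235, 1.208, 1.219]
force: [0.3, 3.2, 0.7]
opening: 0.0094
t 39.1 pos [0.5092 0.1921 0.0339] yaw 91.29 op 0.0094 F [0.3 3.2 0.7] q6 -1.31
 shift [0.0001 0.0006 0.0059] turn [-0.0019 -0.013   0.0001] rows 0.1
```

```bash
python3 -m inch '[[[0,0,0.004,0,0,0,0],[0,0,0.003,0,0,0,0],[0,0,0,0,0,0,0]]]' 50;  python3 -m inch '[[[0,0,0.003,0,0,0,0],[0,0,0.003,0,0,0,0]]]' 50;python3 -m inch '[[[0,0,0.003,0,0,0,0],[0,0,0.003,0,0,0,0]]]' 50
```

```text
t: 39.4
tool_pos: [0.5093, 0.1973, 0.034]
orientation: [-1.237, 1.21, 1.218]
force: [-0.6, 2.4, 0.9]
opening: 0.0099
t: 39.6
tool_pos: [0.5092, 0.1993, 0.0338]
orientation: [-1.241, 1.216, 1.215]
force: [-0.5, -23.9, 6.9]
opening: 0.0096
t: 39.8
tool_pos: [0.5092, 0.1993, 0.0337]
orientation: [-1.247, 1.224, 1.211]
force: [-1.4, -17.0, 7.4]
opening: 0.0103
```

```bash
python3 -m inch '[[[0,0,-0.001,0,0,0,0],[0,0,0,0,0,0,0.2],[0,0,0,0,0,0,0.2],[0,0,0,0,0,0,0.2],[-0.02,0,0,0,0,0,0.2],[-0.03,0,0,0,0,0,0.2],[-0.04,0,0,0,0,0,0.1],[-0.04,0,0,0,0,0,0],[0,0,0,0,0,0,0]]]' 50; python3 - <<'E'
from fit import *
w=shot('wrist','w12');shot('side','s12');c=shot('scene','c12')
print(fit(['w12'],'tray',.506,.272,yaws=[91],rad=.13))
H=np.array([.5925,.19])
for th in (112,102,90,75,60,45,30,20,10,4,0):
    a=np.deg2rad(181.4+th);d=np.array([np.cos(a),np.sin(a)]);n=-np.array([d[1],-d[0]])
    s=.0075*abs(n[0])+.0175*abs(n[1])+.002
    print(th,(H+.14*d+n*s).round(4))
to(.70,.05,.16,91.4)
cv2.imwrite('pics/m12.png',cv2.resize(c['frame'][110:260,180:340],None,fx=4,fy=4,interpolation=2)[:600])
E
```

```text
t: 40.7
tool_pos: [0.5059, 0.2022, 0.164]
orientation: [-1.246, 1.232, 1.218]
force: [0.9, 1.2, 0.3]
opening: 0.0013
(np.float64(0.4875), np.float64(0.2712), np.float64(91.0), np.float64(0.181))
112 [0.6626 0.0678]
102 [0.6379 0.0569]
90 [0.6058 0.0503]
75 [0.5726 0.0508]
60 [0.5404 0.059 ]
45 [0.5101 0.0752]
30 [0.4839 0.0993]
20 [0.4698 0.1193]
10 [0.4593 0.1421]
4 [0.455  0.1568]
0 [0.453  0.1669]
t 40.9 pos [0.5023 0.2009 0.1571] yaw 91.32 op 0.0005 F [-1.3  1.   0.1] q6 -1.28
 shift [-0.0015 -0.1942 -0.1554] turn [-0.0018 -0.0366 -0.0217] rows 5.0
```

View pics/m12.png

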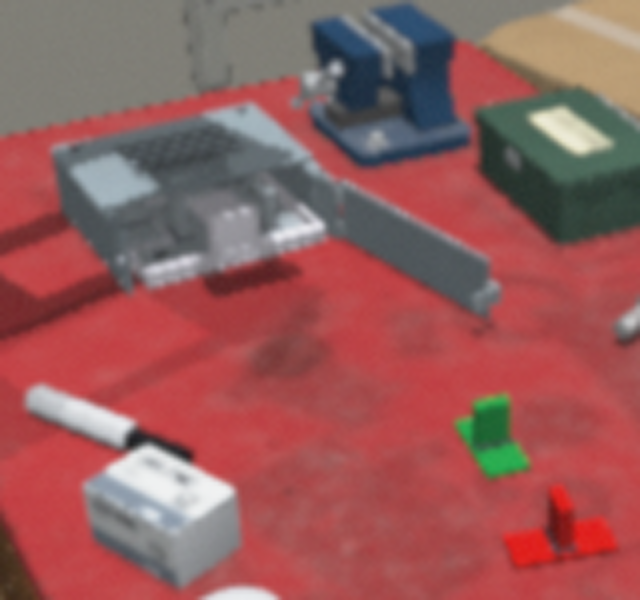

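```bash
python3 -m inch '[[[0,-0.04,-0.03,0,-0.03,-0.02,0],[0,-0.04,-0.03,0,-0.006,0,0],[0,-0.04,-0.03,0,0,0,0],[0,-0.04,-0.03,0,0,0,0],[0,-0.02,-0.01,0,0,0,0],[0,0,0,0,0,0,0],[0,0,0,0,0,0,0]]]' 50; python3 - <<'E'
from fit import *
to(.69,.065,.16,91.4)
w=shot('wrist','w13')
c=shot('scene','c13')
# draw predicted door
H=np.array([.5925,.19]);m=w['frame'].copy()
for th in(98,102,106):
    a=np.deg2rad(181.4+th);P=[[*(H+r*np.array([np.cos(a),np.sin(a)])),.052] for r in(0,.171)]
    q=w2px(w,P,True).round().astype(int);print(th,q.tolist());cv2.line(m,tuple(map(int,q[0])),tuple(map(int,q[1])),(0,255,255),1)
cv2.imwrite('pics/w13.png',m)
E
```

```text
t: 41.55
tool_pos: [0.6818, 0.0711, 0.1377]
orientation: [-1.217, 1.215, 1.247]
force: [-0.8, 0.0, 0.2]
opening: 0.0005
t 41.5 pos [0.6818 0.0711 0.1377] yaw 91.52 op 0.0005 F [-0.8  0.   0.2] q6 -1.57
 shift [-0.0225 -0.0074 -0.0063] turn [ 0.0021 -0.0001 -0.0253] rows 0.5
98 [[472, 115], [262, 139]]
102 [[472, 115], [265, 154]]
106 [[472, 115], [269, 168]]
```

View pics/w13.png

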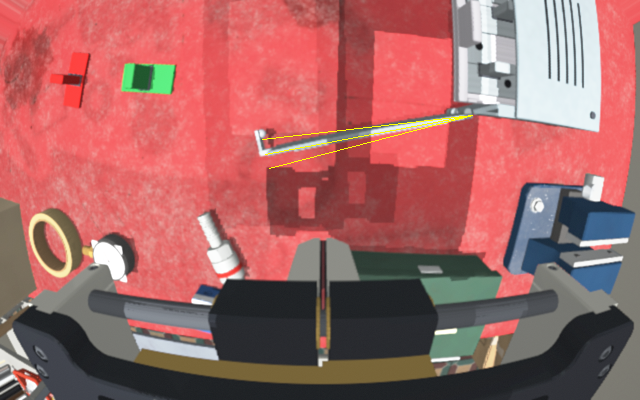

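```bash
python3 - <<'E'
from fit import *
w=load('w1');s=load('side0')
for z in(0,.06,.09): print(z,px2w(w,507,145,z,True)[:2].round(3),px2w(w,518,42,z,True)[:2].round(3),'side corner',px2w(s,248,277,z)[:2].round(3),px2w(s,240,355,z)[:2].round(3))
to(.662,.05,.06,91.4)
E
```

```text
0 [0.753 0.085] [0.766 0.255] side corner [0.744 0.052] [0.737 0.244]
0.06 [0.713 0.092] [0.725 0.239] side corner [0.732 0.104] [0.725 0.28 ]
0.09 [0.694 0.095] [0.705 0.23 ] side corner [0.725 0.13 ] [0.719 0.298]
t 41.6 pos [0.6813 0.0719 0.1383] yaw 91.59 op 0.0005 F [ 0.4 -0.4  0.3] q6 -1.57
 shift [ 0.0787  0.018  -0.0214] turn [ 0.0034 -0.0001 -0.025 ] rows 1.7
```

```bash
python3 -m inch '[[[0,0.015,-0.021,0,0,-0.02,0],[0.03,0,0,0,0,0,0],[0.03,0,0,0,0,0,0],[0.02,0,0,0,0,0,0],[0,0,0,0,0,0,0]]]' 50; python3 - <<'E'
from fit import *
to(.640,.052,.036,91.4)
E
```

```text
t: 42.15
tool_pos: [0.6618, 0.056, 0.0578]
orientation: [-1.233, 1.194, 1.238]
force: [-0.8, 0.4, -0.3]
opening: 0.0003
t 42.1 pos [0.6618 0.056  0.0578] yaw 92.01 op 0.0003 F [-0.8  0.4 -0.3] q6 -1.6
 shift [ 0.0219  0.0218 -0.0032] turn [ 0.0107  0.0007 -0.0033] rows 0.6
```

```bash
python3 -m inch '[[[0.011,0,0,0,0,0,0],[0.011,0.004,0,0,0,0,0],[0,0.01,0,0,0,0,0],[0,0.01,0,0,0,0,0],[0,0.012,-0.002,0,0,0,0],[0,0.012,-0.002,0,0,0,0],[0,0.012,-0.002,0,0,0,0],[0,0.012,0,0,0,0,0],[0,0.012,0,0,0,0,0],[0,0.012,0,0,0,0,0],[0,0,0,0,0,0,0]]]' 50; python3 - <<'E'
from fit import *
to(.5404,.059,.036,91.4);to(.5101,.0752,.036,91.4)
E
```

```text
t: 43.25
tool_pos: [0.5642, 0.0503, 0.0399]
orientation: [-1.243, 1.182, 1.233]
force: [0.9, 0.1, -0.0]
opening: 0.0003
t 43.2 pos [0.5642 0.0503 0.0399] yaw 92.33 op 0.0003 F [ 0.9  0.1 -0. ] q6 -1.61
 shift [0.0037 0.0235 0.0097] turn [0.0163 0.0011 0.0094] rows 0.5
t 43.2 pos [0.5642 0.0503 0.0399] yaw 92.33 op 0.0003 F [ 0.9  0.1 -0. ] q6 -1.61
 shift [0.0035 0.0531 0.0271] turn [0.0163 0.0011 0.0094] rows 1.2
```

```bash
python3 -m inch '[[[0.002,0.012,0.004,0.01,0,0.005,0],[0.001,0.011,0.005,0,0,0,0],[0,0.01,0.0055,0,0,0,0],[0,0.01,0.006,0,0,0,0],[0,0.01,0.006,0,0,0,0],[0,0.008,0.008,0,0,0,0],[0,0.008,0.008,0,0,0,0],[0,0.008,0.008,0,0,0,0],[0,0,0,0,0,0,0]]]' 50; python3 - <<'E'
from fit import *
to(.4698,.1193,.036,91.4);to(.4593,.1421,.036,91.4)
c=shot('scene','c14')
m=c['frame'].copy()
cv2.imwrite('pics/m14.png',cv2.resize(m[110:240,180:320],None,fx=4,fy=4,interpolation=2))
E
```

```text
t: 44.15
tool_pos: [0.4831, 0.1029, 0.0385]
orientation: [-1.237, 1.185, 1.225]
force: [0.1, 0.3, -0.0]
opening: 0.0006
t 44.1 pos [0.4831 0.1029 0.0385] yaw 91.83 op 0.0006 F [ 0.1  0.3 -0. ] q6 -1.5
 shift [0.0024 0.0128 0.0168] turn [0.0076 0.0012 0.011 ] rows 0.4
t 44.1 pos [0.4831 0.1029 0.0385] yaw 91.83 op 0.0006 F [ 0.1  0.3 -0. ] q6 -1.5
 shift [0.0023 0.0225 0.04  ] turn [0.0076 0.0012 0.011 ] rows 0.9
```

View pics/m14.png

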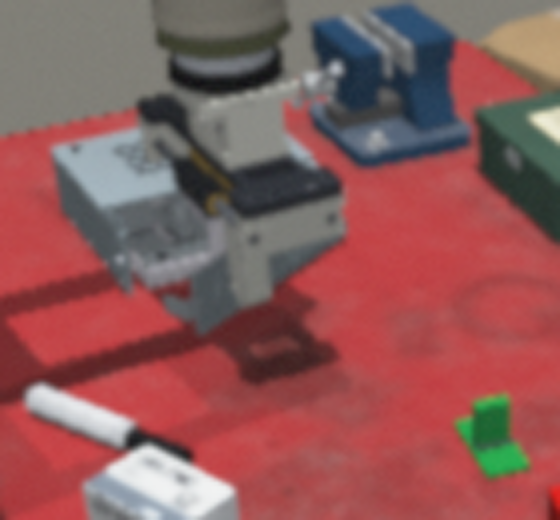

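```bash
python3 -m inch '[[[0,0.0065,0.0085,0.005,0,0.005,0],[0,0.0065,0.0085,0,0,0.003,0],[0,0.005,0.011,0,0,0,0],[0,0.005,0.011,0,0,0,0],[0,0.003,0.008,0,0,0,0],[0,0,0,0,0,0,0]]]' 50; python3 -m inch '[[[0,0.001,0.006,0,0,0,0],[0,0,0.004,0,0,0,0]]]' 50;python3 -m inch '[[[0,0,0.004,0,0,0,0],[0,0,0.004,0,0,0,0]]]' 50
```

```text
t: 44.8
tool_pos: [0.4548, 0.1528, 0.0388]
orientation: [-1.229, 1.193, 1.226]
force: [-0.0, 0.5, -0.1]
opening: 0.0006
t: 45.0
tool_pos: [0.4532, 0.1626, 0.0386]
orientation: [-1.231, 1.195, 1.226]
force: [-2.1, -4.6, 1.7]
opening: 0.0004
t: 45.2
tool_pos: [0.453, 0.17, 0.0385]
orientation: [-1.232, 1.197, 1.225]
force: [0.5, -23.1, 4.5]
opening: 0.0004
```

```bash
python3 -m inch '[[[0,0,0.003,0,0,0,0],[0,0,0.002,0,0,0,0]]]' 50; python3 -m inch '[[[0,0,-0.02,0,0,0,0],[0,0,-0.03,0,0,0,0],[-0.03,0,-0.03,0,0,0,0],[-0.05,0,-0.03,0,0,0,0],[-0.05,0,-0.03,0,0,0,0],[0,0,0,0,0,0,0]]]' 50; python3 - <<'E'
from fit import *
a=shot('wrist','w15')['frame'];b=shot('scene','c15')['frame'];s=shot('side','s15')
A=cv2.resize(a[0:200,180:480],(600,400),interpolation=2)
B=cv2.resize(b[120:220,180:300],(480,400),interpolation=2)
C=np.zeros((600,800,3),np.uint8);C[:267,:400]=cv2.resize(A,(400,267));C[:333,400:]=cv2.resize(B,(400,333))
C[335:600,400:]=cv2.resize(b[180:300,210:391],(400,265),interpolation=2);cv2.imwrite('pics/m15.png',C)
E
```

```text
t: 45.4
tool_pos: [0.4531, 0.1696, 0.0386]
orientation: [-1.239, 1.206, 1.221]
force: [-2.9, -13.7, 7.8]
opening: 0.0003
t: 46.0
tool_pos: [0.4567, 0.035, 0.1623]
orientation: [-1.239, 1.207, 1.224]
force: [1.0, -0.1, 1.7]
opening: 0.0002
```

View pics/m15.png

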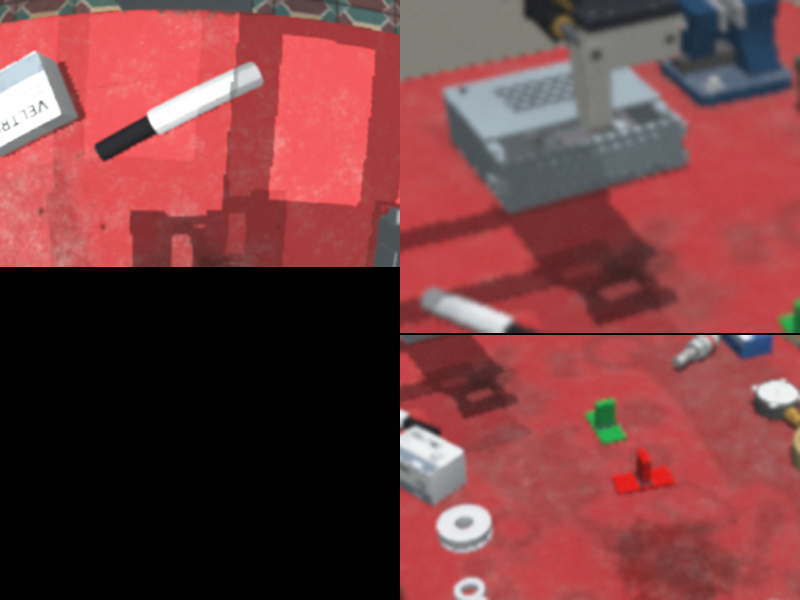

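```bash
python3 -c "
from h import *
print(workorder.close_job())"
```

```text
the job is handed in; nothing more can be done
None
```

I laid all four steel plates that were on the bench (one long, two short, one straight) flat in the tray. I then slid the tray into the locker, pushed the door shut and handed the job in at about 46 s.

**Last checks:**
- **Tray:** it met the back stop with the gripper at y = 0.199 m; I had estimated 0.198 m from the pictures. The push peaked at 24 N.
- **Door:** it looked flush in the last picture, at the expected shut position and past where the catch would have held it open. The hardest push on it was 23 N.
- **Bystanders:** the green and red look-alikes and the other things on the bench were not touched.

**Less certain points:**
- **Long plate:** it lies within about 1 mm of one short plate. Its release height says it is on the floor and not overlapping, but I couldn't see a clear gap.
- **Second short plate:** I started lifting before the jaws had fully closed, so it was carried by the top of its tab. It was set down flat against one rim wall.
- **Tray contact:** the first plate I placed brushed the pull tab with about 4 N, and the tray did not move measurably.
- **Tray fit:** an automatic image fit of the tray once it was in the locker was poor because the tray was partly hidden. I relied on the stop contact and the picture.

I viewed about 18 pictures, over the budget of 14.

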